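# Load a test tile into the drying press

### The arm

A 6-joint arm with a two-finger parallel gripper is mounted at the origin on a cart in front of the work surface, level with it; the furniture and walls round the work are solid. World frame = base frame: x ahead of the robot, y to its left, z up, the work surface at z = 0. Lengths are in m, angles in rad, forces in N, time in s.
With the tool pointing down it reaches from about 0.4 to 0.925 m from the base axis. Payload 3.4 kg.
Tool frame: the origin (TCP) lies at the very end of the fingers, on their centre line; the grasp point (between the pads) lies ctrl.grip_point_offset behind it (ctrl.grip_point_offset is the distance from the TCP to the grasp point, in m); z points along the fingers, y is the direction in which the jaws open and shut (so a half turn about z gives the same grasp; the last joint's range is limited). The gripper opens to 85 mm and grips with 20 to 120 N. Pads are 22 mm wide; open, the fingers measure 114 mm over their backs; the gripper's body (76 mm by 85 mm) begins 54 mm behind the grasp point. The pads swing forward as they close: fully open they stand 13 mm farther back than shut.
Start: joints at [-1.331, 0.307, 1.506, -0, 1.328, -0.073], TCP at [0.177, -0.547, 0.231] pointing down, gripper open.
Joint ranges: [-3.12, 3.12], [-1.05, 2.28], [0.14, 2.33], [-1.42, 4.57], [0.1, 2.73], [-2.68, 2.68]. Speed limits (rad/s): [2.57, 2.57, 3.14, 3.14, 3.14, 3.14].

### API

Orientations are given as a rotation vector (axis times angle).
In Python, from workcell import ctrl, imaging, models gives the robot as it stands.
- The arm moves only by the tool drive_tool, never from a script. Its argument "increments" is text: rows parted by semicolons, each of 7 numbers parted by spaces: the turn, a rotation vector about the tool's x, y, z in units of 60 degrees (1.0 is 60 degrees), then the shift along the tool's x, y, z in units of 0.75 m (1.0 is 0.75 m), then the closure, from 0 (fully open) to 1 (shut). A call has exactly 8 rows; each row is the pose to reach, as a shift and turn from the pose commanded when the call began, along the tool's axes at that moment; what a row does not reach only later rows make up. A row lasts 1/12 s, in which the tool goes at most 41.7 mm and 7.16 degrees, less where a joint would pass 70% of its speed; a pose out of reach is approached as far as the arm can. A call with a number of a shift or a turn outside -1 to 1 is refused whole. A call with a gripper value outside its range is refused whole. The fingers move at their own pace and stop on an object; "squeeze" is the grip in N (left out, the last holds). Time passes only in rows, so rows that repeat a pose let the fingers close, or fill a call up. It gives the time, the measured TCP pose, the force and the opening at its end, in the units of the state.
- ctrl.get_state(): the state, without advancing time (a new reading comes with each control period).
- imaging.grab_frame(name): name is "scene" or "top"; returns a dict with "image" (384x512x3 uint8, red, green, blue), "mtx" (3x3 intrinsics, pixels), "pose" (4x4, takes a point from camera to world coordinates). Camera axes: x right, y down, z forward; pixel columns grow to the right and rows downward; lengths in m; the calibration is good to about 2 mm. A picture is of the moment at which its call begins. There is no depth.
- ctrl.close_job(): hands the job in, once; it reports no verdict.
Trained networks look in a picture, given as the dict that the camera call returned (one of the last four; its "shot" number tells which), for a name from the list of things; names that differ only in an ending like _2 or _b are one class to them, and where a whole thing is asked for, a point or a joint stands for the part that bears it (a point fixed in the world has none). Each returns a list of dicts, best first, with "score" (0 to 1); they miss things now and then, are a little off and sometimes report something else, mostly with a low value. They report only what shows in the picture. A call takes as long as a camera call. They do not tell look-alikes from the thing itself.
- models.find_in(picture, label): "at" ([x, y, z] in m, in the coordinates of the camera as it stood for that picture, good to about 4 mm: the middle of the surface that is visible of it).
- models.regions_of(picture, label): "mask" (384x512 bool, what is visible of it).
- models.mark_of(picture, label): "at" ([x, y, z] in m, in the coordinates of the camera as it stood for that picture, good to about 4 mm: a listed point, or the origin of a listed thing).
The state is a dict: "time": time; "q": joint angles; "dq": joint speeds; "effort": joint torques, N m; "ee_pos": TCP position; "orientation": TCP orientation; "contact_force": force on the tool from outside, world axes, zero at the start; "wrist_torque": the same for the moment, N m; "gripper_width": opening from 0.0 (shut) to 1.0 (fully open).
Only numpy, scipy, OpenCV 4.12 (cv2) and the standard library are available. Lean on these libraries where they do the work, as an engineer would, in place of code of your own. Each camera call takes 0.05 s, during which the arm holds its last target.

### The job

Load the blue test tile into the drying press: first lift the platen off its guide rod and set it down upright on the cork mat, then take the blue tile from the sloping rack and lay it flat, centred and square, on the press's bed. Then thread the platen back down the rod, kept level, and rest it gently on the tile in line with the press. Leave the ivory tile and the other things where they are.

Things in the scene. Friction and masses are not known exactly. Their poses are not given: they have to be found in the camera images.
- platen_grip (a point): Loose blue platen, 14 mm thick (pad 108 x 64 mm, drilled end 44 mm wide), 0.45 kg, balanced under its grip. Point: centre of its upright wooden grip, a bar 50 mm long (x), 20 mm thick (y), 14 to 60 mm above the underside; the point is 37 mm above the underside. x toward the drilled end, y across, z up. At the start it lies on the bare bed, the rod through its hole.
- platen_hole (a point): Centre of the platen's through hole, 16 mm wide, at the level of the platen's underside, 80 mm along its x from the grip. A brass bush, 30 mm wide, lengthens the hole: 30 mm long in all. Same axes as platen_grip.
- press_bed (a point): The press: fixed, a green base 165 x 90 mm, 12 mm thick. This point is the top centre of its raised steel bed, a block 60 mm long (x), 36 mm wide (y), whose top is 36 mm above the table. Axes: x from the bed toward the rod, y across, z up. A tile's 50 mm width, laid across the bed, overhangs it 7 mm each side, which leaves room for fingers.
- press_rod_tip (a point): Tip of the press's fixed vertical steel guide rod, 12 mm wide, tapered over the last 13 mm, 80 mm along x from the bed's centre; the tip is 111 mm above the bed's top. A foot 26 mm wide round the rod ends 4 mm below the bed's top. Resting on a tile, the platen's underside is 8.5 mm above the bed.
- tile_blue_center (a point): Centre of the dark blue glazed tile, 50 mm (x) by 58 mm (y), 8.5 mm thick (z, out of its face), 0.05 kg. It starts in either of the rack's two places, 115 mm apart, sloped 35 degrees, facing the press, y up the slope, x level. It lies on a 34 mm wide rib, so its 50 mm width overhangs 8 mm on both sides; a 34 mm wide lip at its foot stands 0.5 mm above its face.
- tile_ivory_center (a point): Centre of the ivory tile, of the same size, on the rack's other place. It stays there.
- rack: Fixed plywood tile rack on the left, open toward the press, 105 x 180 mm. Origin at table level below the tiles' row; x to its back, y along it. Tile centres are 65 mm up. A wall stands 34 mm behind them; a shelf, underside 175 mm up, juts forward to 8 mm behind their centres, with a stilt and a lid on it to 198 mm up. Take a tile with the hand leaning out, square to the tile.
- mat_top (a point): Top centre of the fixed cork mat, 180 mm (x) by 110 mm (y), 4 mm above the table. Room for the platen to be parked, in line with the mat.
- pot_violet: A loose violet pigment pot, 41 mm wide, 50 mm high, origin under its centre. A bystander.
- cup_red: A loose red-brown small bowl, 65 mm wide, 50 mm high, origin under its centre. A bystander.
- stilt: A loose cream kiln stilt with three arms, 55 x 48 mm, 13 mm high, origin under its centre. A bystander.
Not all that is in view belongs to the job. Leave any green or yellow look-alike of the part that bears tile_blue_center alone.

How it is judged:
On the way, in this order (a step that is already met when the one before it is completed fails the run):
1. the platen stands level on the cork mat, let go (horizontal distance between platen_grip and mat_top below 0.06 m and z of platen_grip in the frame of mat_top below 0.041 m and angle between platen_grip's own z axis and vertical below 0.06 rad and contact force between the fingers and platen below 0.3 N), for 0.2 s.
2. the blue tile lies flat, centred and square on the bed, let go (horizontal distance between tile_blue_center and press_bed below 0.01 m and z of tile_blue_center in the frame of press_bed below 0.007 m and angle between tile_blue_center's own z axis and vertical below 0.06 rad and (angle between the x axis of tile_blue_center and the x axis of press_bed, either way round below 0.2 rad or angle between the y axis of tile_blue_center and the x axis of press_bed, either way round below 0.2 rad) and contact force between the fingers and tile_blue below 0.3 N), for 0.2 s.
At the end, for the whole second after the job is handed in: Blue tile flat on the bed, within 12 mm of its centre and 12 degrees of square; platen on the rod, level within 2.5 degrees, resting on the tile (underside 5.5 to 11.5 mm above the bed), its grip within 18 mm of the bed's centre; all at rest (horizontal distance between tile_blue_center and press_bed below 0.012 m and z of tile_blue_center in the frame of press_bed between 0.002 and 0.007 m and (angle between the x axis of tile_blue_center and the x axis of press_bed, either way round below 0.22 rad or angle between the y axis of tile_blue_center and the x axis of press_bed, either way round below 0.22 rad) and horizontal distance between platen_hole and press_rod_tip below 0.005 m and z of platen_hole in the frame of press_bed between 0.0055 and 0.0115 m and angle between platen_grip's own z axis and vertical below 0.045 rad and horizontal distance between platen_grip and press_bed below 0.018 m and linear speed of each of platen, tile_blue below 0.01 m/s); the robot touches nothing.
It fails at once if the platen is dropped or pressed hard on the tile (over 60 N) (contact force between platen and tile_blue above 60 N).
It fails at once if the ivory tile is shifted by more than 20 mm (distance of tile_ivory_center from where it was at the start of the episode above 0.02 m).
It fails at once if a bystander is shifted by more than 30 mm (distance of any of pot_violet, cup_red, stilt from where it was at the start of the episode above 0.03 m).
It also fails if it takes over 72 s, if anything falls off the work surface, if the arm or the gripper's body presses on something with over 40 N, if the wrist force passes 120 N, or if a joint passes its speed limit or range.

## Working session

There is one attempt and no reset: what is moved stays moved. The work goes in short steps, Python scripts to look and compute and a tool call to move; the robot and the scene stay as the last step left them, time stands still between calls to the robot, and variables do not carry over. Pictures are saved under pics/ and viewed, and the job is handed in when it is done.

Besides the shell and the picture viewer there is one more tool, called after ">>>" as a command line: name --argument value ..., lists and objects as JSON in quotes. drive_tool: Moves the arm, as the interface text tells. Shifts and turns lie within -1 to 1; 1 stands for 0.75 m of shift or 60 degrees of turn. Its arguments: {"type":"object","properties":{"increments":{"type":"string"},"squeeze":{"type":"number"}},"required":["increments"]}

```bash
ls; mkdir -p pics; python3 - <<'E'
from workcell import ctrl, imaging, models
import cv2,numpy as np
print(ctrl.get_state(), ctrl.grip_point_offset)
for n in ["scene","top"]:
    f=imaging.grab_frame(n)
    cv2.imwrite(f"pics/{n}0.png",cv2.resize(f["image"][:,:,::-1],(768,576)))
    P=f["pose"]; print(n,P.round(3).tolist(),f["mtx"].tolist())
    for l in ["platen_grip","platen_hole","press_bed","press_rod_tip","tile_blue_center","tile_ivory_center","rack","mat_top","pot_violet","cup_red","stilt"]:
        r=models.mark_of(f,l)
        for d in r[:3]:
            a=np.array(d["at"]); w=P[:3,:3]@a+P[:3,3]; p=f["mtx"]@a; p=p[:2]/p[2]
            print(l,round(d["score"],2),w.round(4),p.round(0))
E
```

```text
pics
{'time': 0.0, 'q': array([-1.33046466e+00,  3.07592063e-01,  1.50771429e+00,  2.44067225e-05,
        1.32836542e+00, -7.35162137e-02]), 'dq': array([ 3.09018375e-04, -1.30151247e-03,  9.98422719e-05,  1.33951109e-03,
       -4.53624769e-04, -6.48255670e-04]), 'effort': array([ 2.63452766e-04, -4.57554460e+01, -2.51915860e+01,  1.36605690e-04,
        1.34589415e-02, -3.30030723e-07]), 'ee_pos': array([ 0.17732174, -0.54623119,  0.23035468]), 'orientation': array([-3.10094396e+00, -4.90637026e-01,  2.34850810e-04]), 'contact_force': array([ 0.26887568, -0.69949882,  0.84864589]), 'wrist_torque': array([-0.02149185,  0.00575059,  0.05709505]), 'gripper_width': 1.000253472957527} 0.0187
scene [[-0.508, -0.438, 0.742, -0.465], [-0.861, 0.235, -0.451, 0.643], [0.024, -0.868, -0.496, 0.807], [0.0, 0.0, 0.0, 1.0]] [[402.13263605117226, 0.0, 252.76054318995602], [0.0, 402.13263605117226, 190.08652838433505], [0.0, 0.0, 1.0]]
platen_grip 0.73 [ 0.5543 -0.0732  0.076 ] [276. 196.]
platen_grip 0.28 [ 0.5458  0.2506 -0.0045] [194. 242.]
platen_hole 0.83 [ 0.6279 -0.0661  0.0343] [263. 197.
[... 1163 characters left out ...]
_rod_tip 0.56 [ 0.6323 -0.0663  0.1474] [278. 164.]
tile_blue_center 0.75 [0.4091 0.3894 0.0031] [145. 237.]
tile_blue_center 0.74 [0.688  0.0838 0.0035] [232. 155.]
tile_blue_center 0.65 [0.4883 0.2504 0.0658] [183. 212.]
tile_ivory_center 0.47 [0.5974 0.2354 0.068 ] [187. 180.]
tile_ivory_center 0.39 [0.4893 0.2507 0.0656] [183. 212.]
tile_ivory_center 0.2 [ 0.7163 -0.2442 -0.0008] [325. 146.]
rack 0.56 [0.5416 0.25   0.0011] [186. 198.]
mat_top 0.76 [ 0.5479 -0.3179  0.0062] [348. 192.]
pot_violet 0.43 [0.4433 0.0603 0.002 ] [241. 225.]
cup_red 0.57 [ 7.716e-01 -1.339e-01  6.000e-04] [293. 131.]
stilt 0.55 [ 0.7169 -0.2386 -0.0033] [323. 146.]
stilt 0.45 [0.4402 0.0639 0.0009] [240. 226.]
```

View pics/scene0.png

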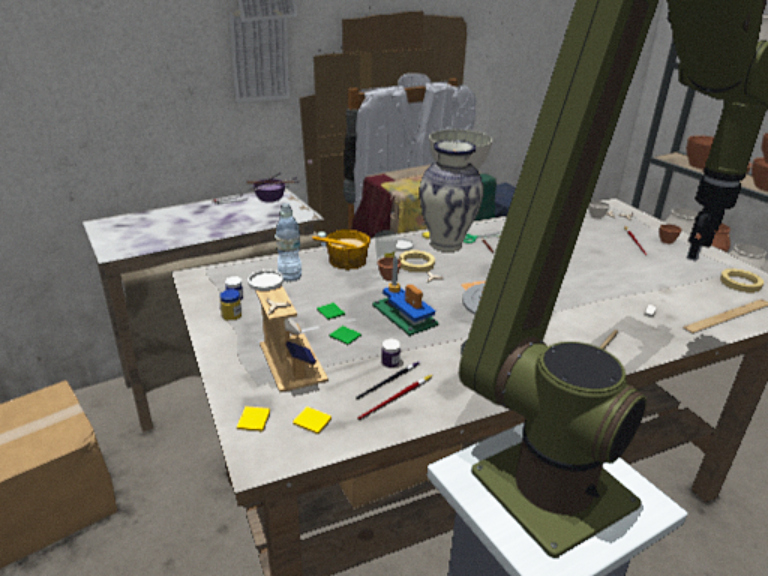

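View pics/top0.png

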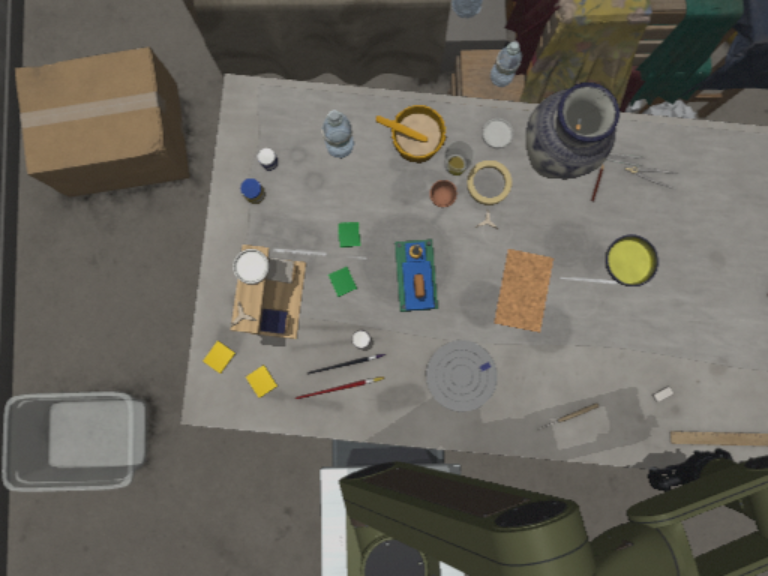

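Blue tile candidates: dark blue tile in the rack near place (top view ~(274,320) of the enlarged picture), green squares (348,234),(343,281) and yellow squares (219,357),(261,381) lying on the table, which are look-alikes. The dark blue one lying sloped on the rack fits. I'll confirm it with crops and refine the poses.

```bash
cat > h.py <<'E'
from workcell import ctrl, imaging, models
import cv2,numpy as np
from scipy.spatial.transform import Rotation as R
def proj(f,X):
    X=np.atleast_2d(X); P=f["pose"]; c=(X-P[:3,3])@P[:3,:3]; p=c@f["mtx"].T; return p[:,:2]/p[:,2:]
def ray(f,px,z):
    px=np.atleast_2d(px).astype(float); d=np.c_[px,np.ones(len(px))]@np.linalg.inv(f["mtx"]).T@f["pose"][:3,:3].T
    o=f["pose"][:3,3]; return o+d*((z-o[2])/d[:,2])[:,None]
def crop(f,c,w,s,name,polys=()):
    # c centre px, w half size, s scale
    x0,y0=int(c[0]-w[0]),int(c[1]-w[1]); im=f["image"][max(y0,0):y0+2*w[1],max(x0,0):x0+2*w[0],::-1]
    x0=max(x0,0);y0=max(y0,0)
    im=cv2.resize(np.ascontiguousarray(im),None,fx=s,fy=s,interpolation=cv2.INTER_CUBIC)
    for P,col in polys:
        p=((proj(f,P)-[x0,y0]+0.5)*s).astype(np.int32); cv2.polylines(im,[p],True,col,1)
    cv2.imwrite("pics/"+name,im)
def rect(c,yaw,lx,ly):
    a=np.array([[1,1],[-1,1],[-1,-1],[1,-1]])*[lx/2,ly/2]; s,co=np.sin(yaw),np.cos(yaw)
    return np.c_[a@np.array([[co,s],[-s,co]])+c[:2],np.full(4,c[2])]
E
python3 - <<'E'
from h import *
ft=imaging.grab_frame("top"); fs=imaging.grab_frame("scene")
np.save("ft.npy",ft,allow_pickle=True);np.save("fs.npy",fs,allow_pickle=True)
for n,f in (("top",ft),("scene",fs)):
    for l,z in [("mat_top",.004),("platen_grip",.05),("tile_blue_center",.065),("tile_ivory_center",.065)]:
        for d in models.regions_of(f,l)[:4]:
            m=d["mask"].astype(np.uint8); ys,xs=np.nonzero(m)
            c=max(cv2.findContours(m,0,2)[0],key=len)
            r=cv2.minAreaRect(c); b=cv2.boxPoints(r); w=ray(f,b,z)
            print(n,l,round(d["score"],2),m.sum(),(xs.mean().round(1),ys.mean().round(1)),w[:,:2].round(3).tolist(), ray(f,[[xs.mean(),ys.mean()]],z).round(4))
crop(ft,(183,195),(35,35),11,"rack_t.png")
crop(fs,(195,225),(35,45),8,"rack_s.png")
E
```

```text
top mat_top 0.85 1576 (np.float64(348.4), np.float64(193.0)) [[0.47, -0.245], [0.644, -0.286], [0.62, -0.394], [0.446, -0.351]] [[ 0.5448 -0.3187  0.004 ]]
top platen_grip 0.61 772 (np.float64(277.5), np.float64(185.1)) [[0.656, -0.031], [0.661, -0.096], [0.505, -0.105], [0.501, -0.04]] [[ 0.5738 -0.069   0.05  ]]
top platen_grip 0.27 2063 (np.float64(176.0), np.float64(194.9)) [[0.462, 0.362], [0.666, 0.341], [0.645, 0.179], [0.442, 0.202]] [[0.5492 0.2752 0.05  ]]
top tile_blue_center 0.8 182 (np.float64(226.8), np.float64(187.7)) [[0.582, 0.132], [0.6, 0.094], [0.554, 0.072], [0.536, 0.11]] [[0.5677 0.1022 0.065 ]]
top tile_blue_center 0.65 239 (np.float64(181.0), np.float64(213.9)) [[0.511, 0.283], [0.509, 0.23], [0.459, 0.23], [0.461, 0.283]] [[0.4837 0.2564 0.065 ]]
top tile_blue_center 0.6 232 (np.float64(145.1), np.float64(237.5)) [[0.4, 0.411], [0.444, 0.381], [0.417, 0.341], [0.373, 0.371]] [[0.4085 0.3759 0.065 ]]
top tile_blue_center 0.57 218 (np.float64(231.8), np.float64(156.4)) [[0.7, 0.106], [0.698, 0.058], [0.647, 0.06], [0.648, 0.107]] [[0.6737 0.0832 0.065 ]]
top t
[... 734 characters left out ...]
463, -0.085], [0.393, -0.008]] [[ 0.5303 -0.0264  0.05  ]]
scene tile_blue_center 0.81 275 (np.float64(168.4), np.float64(279.3)) [[0.329, 0.442], [0.386, 0.417], [0.35, 0.374], [0.296, 0.401]] [[0.3393 0.4089 0.065 ]]
scene tile_blue_center 0.6 137 (np.float64(219.8), np.float64(207.5)) [[0.623, 0.151], [0.629, 0.088], [0.565, 0.108], [0.562, 0.169]] [[0.5943 0.1297 0.065 ]]
scene tile_blue_center 0.55 245 (np.float64(208.5), np.float64(280.0)) [[0.295, 0.346], [0.332, 0.307], [0.277, 0.286], [0.243, 0.325]] [[0.2852 0.3171 0.065 ]]
scene tile_blue_center 0.48 167 (np.float64(229.5), np.float64(223.5)) [[0.503, 0.177], [0.548, 0.136], [0.482, 0.113], [0.441, 0.153]] [[0.4929 0.1451 0.065 ]]
```

```bash
python3 - <<'E'
from h import *
ft=np.load("ft.npy",allow_pickle=True).item();fs=np.load("fs.npy",allow_pickle=True).item()
yaw=np.deg2rad(3.5); c=np.array([.5545,-.0715])
u=np.array([np.cos(yaw),np.sin(yaw)])
P=[]
for lx,ly,z,col in [(.06,.036,.036,(255,255,255))]: P.append((rect([*c,z],yaw,lx,ly),col))
P.append((rect([*(c+u*.0),.036+.014],yaw,.108,.064),(0,255,255)))
P.append((rect([*c,.036+.06],yaw,.05,.02),(0,0,255)))
P.append((rect([*(c+u*.08),.147],yaw,.006,.006),(255,0,255)))
crop(ft,(280,182),(30,30),12,"press_t.png",P); crop(fs,(272,198),(35,35),11,"press_s.png",P)
E
```

```text
(no output)
```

View pics/rack_t.png

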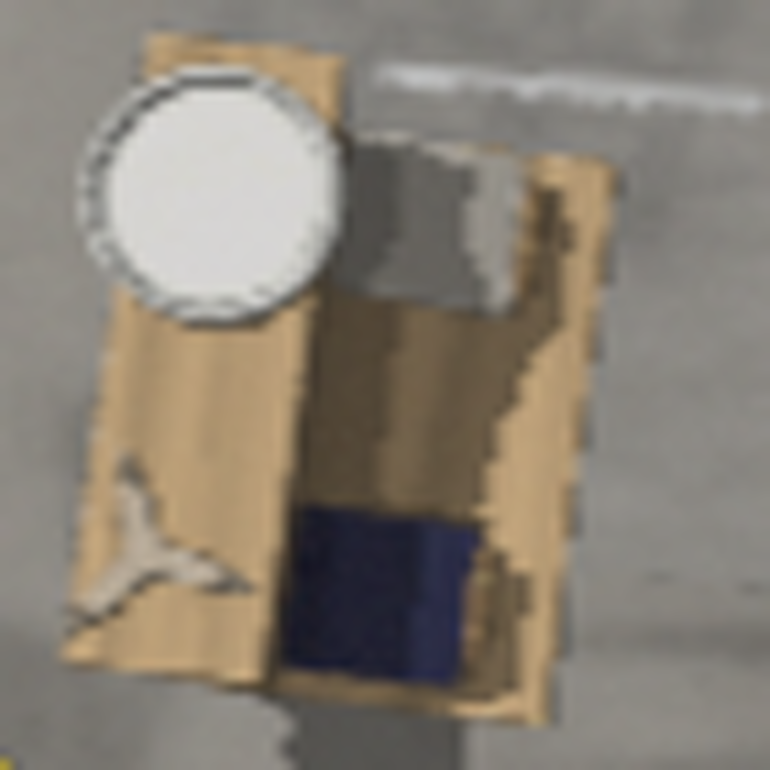

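View pics/rack_s.png

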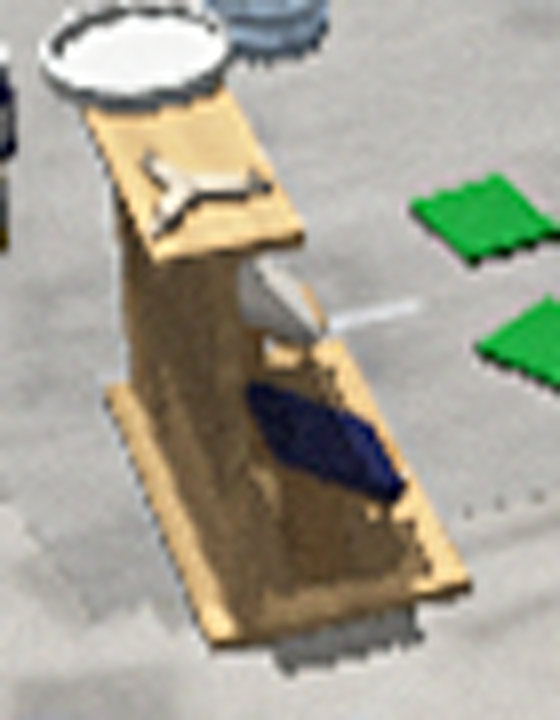

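View pics/press_t.png

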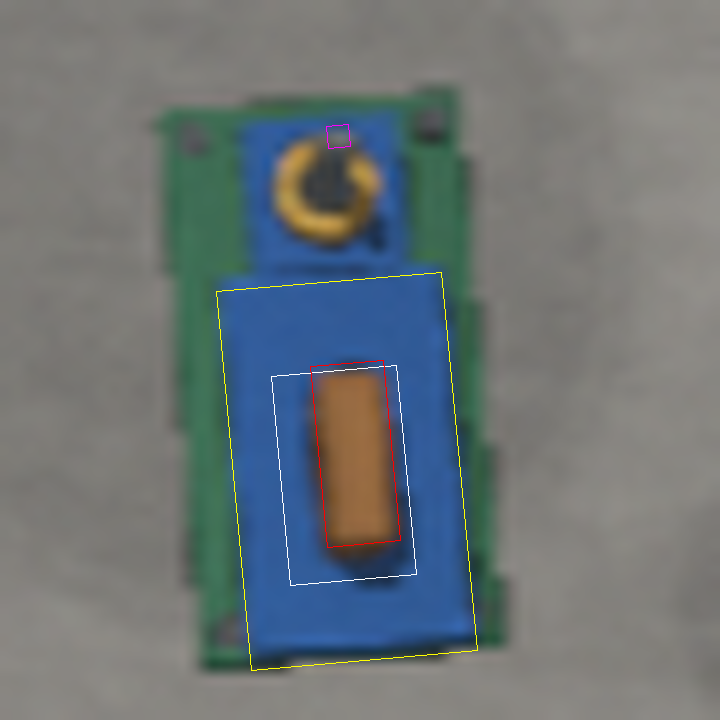

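View pics/press_s.png

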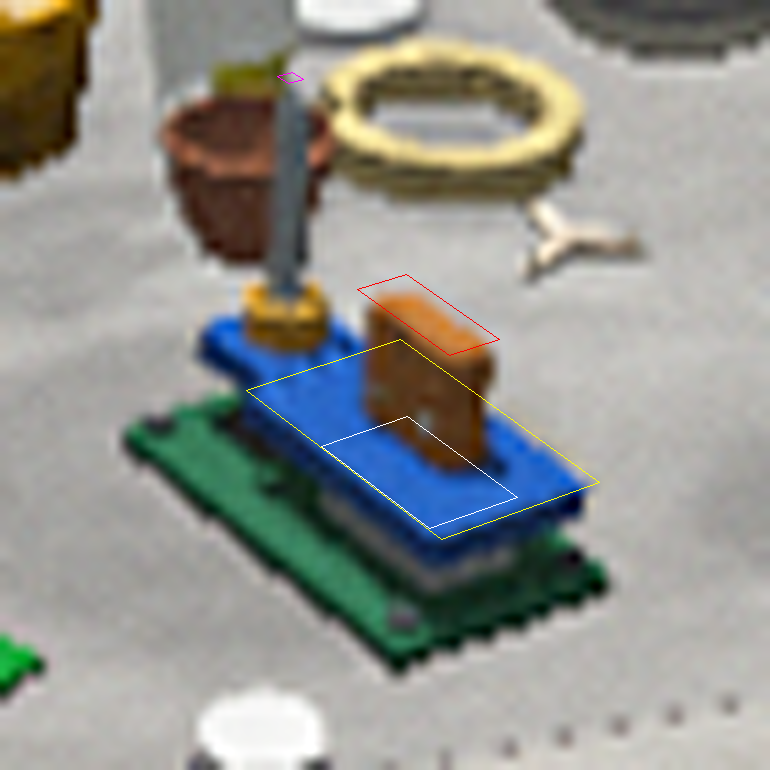

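Rack crops: the dark blue tile is in the near place (top crop ~(385,590)), and the ivory tile is in the far place under the lid. The green tiles lie flat on the table beside the rack. I'll refine by fitting silhouettes in both cameras.

```bash
cat >> h.py <<'E'
from scipy.optimize import minimize
S=6
def render(f,pts,win):
    x0,y0,x1,y1=win
    p=((proj(f,pts)-[x0,y0]+0.5)*S).astype(np.float32)
    h=cv2.convexHull(p)
    im=np.zeros(((y1-y0)*S,(x1-x0)*S),np.uint8); cv2.fillConvexPoly(im,(h*16).astype(np.int32),255,shift=4)
    return cv2.resize(im,(x1-x0,y1-y0),interpolation=cv2.INTER_AREA)/255.
def box(c,Rm,l):
    a=np.array([[i,j,k] for i in(-1,1) for j in(-1,1) for k in(-1,1)])*np.array(l)/2; return a@Rm.T+c
E
python3 - <<'E'
from h import *
ft=np.load("ft.npy",allow_pickle=True).item();fs=np.load("fs.npy",allow_pickle=True).item()
def hsv(f): return cv2.cvtColor(f["image"],cv2.COLOR_RGB2HSV).astype(int)
def orange(f): h=hsv(f); return ((h[...,0]<20)&(h[...,1]>110)&(h[...,2]>50)).astype(float)
def dblue(f): h=hsv(f); return ((h[...,0]>110)&(h[...,0]<135)&(h[...,1]>90)).astype(float)
def cork(f): h=hsv(f); return ((h[...,0]<20)&(h[...,1]>90)).astype(float)
def fit(name,f,mask,win,model,x0,sc):
    m=mask(f)[win[1]:win[3],win[0]:win[2]]
    cost=lambda x: np.abs(render(f,model(np.array(x0)+x*sc),win)-m).sum()
    best=min((minimize(cost,np.array(s),method="Nelder-Mead",options=dict(initial_simplex=np.array(s)+np.r_[np.zeros((1,len(x0))),np.eye(len(x0))*2])) for s in [np.zeros(len(x0)),-np.ones(len(x0)),np.ones(len(x0))]),key=lambda r:r.fun)
    print(name,(np.array(x0)+best.x*sc).round(4),"cost",round(best.fun,1),"area",m.sum())
Rz=lambda a:R.from_euler("z",a).as_matrix()
g=lambda x: box([x[0],x[1],.073],Rz(x[2]),[.05,.02,.046])
sc=np.array([.003,.003,.05])
fit("grip top",ft,orange,(268,178,290,204),g,[.5545,-.0715,.06],sc)
fit("grip scene",fs,orange,(266,185,286,206),g,[.5545,-.0715,.06],sc)
mt=lambda x: rect([x[0],x[1],.004],x[2],.18,.11)
fit("mat top",ft,cork,(325,160,375,225),mt,[.547,-.318,-.23],sc)
def t(x):
    Rm=Rz(x[2])@np.c_[[1,0,0],[0,np.cos(np.radians(35)),np.sin(np.radians(35))],[0,-np.sin(np.radians(35)),np.cos(np.radians(35))]]
    return box([x[0],x[1],.065],Rm,[.05,.058,.0085])
fit("tile top",ft,dblue,(168,200,198,228),t,[.485,.253,-.14],sc)
fit("tile scene",fs,dblue,(188,220,215,255),t,[.485,.253,-.14],sc)
fs["image"]
# rack yaw via region mask top at shelf; tile centroids
E
```

```text
grip top [ 0.5533 -0.0719 -0.014 ] cost 34.5 area 77.0
grip scene [ 0.5438 -0.0661 -0.2483] cost 34.7 area 124.0
mat top [ 0.5445 -0.3203 -0.2283] cost 86.0 area 1536.0
tile top [ 0.4817  0.2519 -0.1867] cost 148.0 area 113.0
tile scene [0.4831 0.2532 0.0171] cost 31.3 area 135.0
```

```bash
python3 - <<'E'
from h import *
ft=np.load("ft.npy",allow_pickle=True).item();fs=np.load("fs.npy",allow_pickle=True).item()
Rz=lambda a:R.from_euler("z",a).as_matrix()
a=np.radians(35);T=np.array([[1,0,0],[0,np.cos(a),-np.sin(a)],[0,np.sin(a),np.cos(a)]])
def hull(f,pts): return pts[cv2.convexHull(proj(f,pts).astype(np.float32),returnPoints=False)[:,0]]
ims=[]
for f,n,cg,ctl in ((ft,"t",(279,189),(183,210)),(fs,"s",(276,198),(201,238))):
    pg=hull(f,box([.5535,-.0715,.073],Rz(.055),[.05,.02,.046]))
    pg2=rect([.5535,-.0715,.096],.055,.05,.02)
    crop(f,cg,(17,17),22,"a.png",[(pg,(255,255,0)),(pg2,(255,255,255))]); A=cv2.imread("pics/a.png")
    pt=hull(f,box([.484,.2525,.065],Rz(-.13)@T,[.05,.058,.0085]))
    crop(f,ctl,(17,17),22,"a.png",[(pt,(0,255,255))]); B=cv2.imread("pics/a.png")
    ims.append(np.hstack([A,B]))
im=cv2.resize(np.vstack(ims),(790,590)) if 0 else np.vstack(ims); cv2.imwrite("pics/ov1.png",cv2.resize(im,(600,600)))
m=rect([.545,-.319,.004],-.235,.18,.11); crop(ft,(348,192),(35,40),7,"mat1.png",[(m,(255,0,0))])
E
```

```text
(no output)
```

View pics/ov1.png

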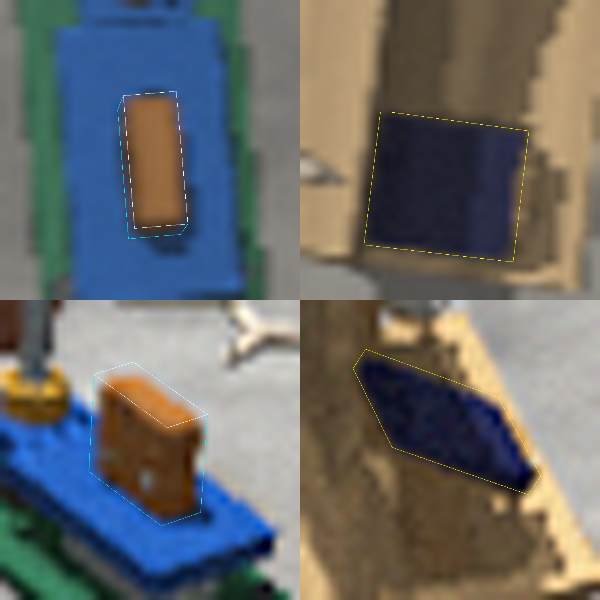

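View pics/mat1.png

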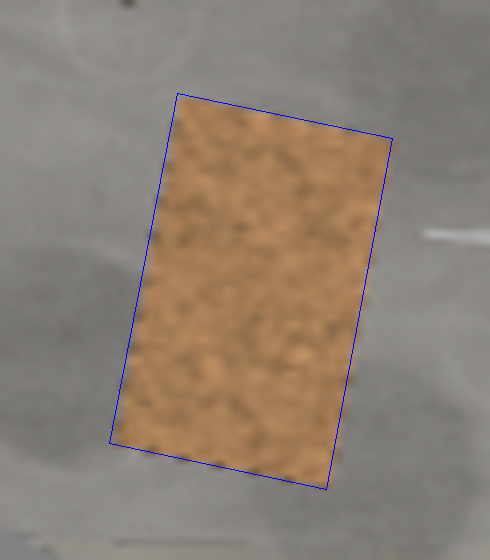

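```bash
cat >> h.py <<'E'
def down(yaw):  # tool z down, tool x at yaw
    c,s=np.cos(yaw),np.sin(yaw); return np.array([[c,s,0],[s,-c,0],[0,0,-1.]])
def inc(pos,Rt,cur=None):
    s=ctrl.get_state() if cur is None else cur
    p0,R0=np.array(s["ee_pos"]),R.from_rotvec(s["orientation"]).as_matrix()
    rv=R.from_matrix(R0.T@Rt).as_rotvec()/np.radians(60); sh=R0.T@(np.array(pos)-p0)/.75
    print("turn",rv.round(4),"shift",sh.round(4),"| dist mm",round(np.linalg.norm(sh)*750,1),"deg",round(np.linalg.norm(rv)*60,2))
def st():
    s=ctrl.get_state(); Rm=R.from_rotvec(s["orientation"]).as_matrix()
    print("t",round(s["time"],2),"pos",s["ee_pos"].round(4),"yaw",round(np.arctan2(Rm[1,0],Rm[0,0]),4),"z",Rm[:,2].round(4),"F",s["contact_force"].round(1),"M",s["wrist_torque"].round(2),"w",round(s["gripper_width"],3),"q",s["q"].round(2))
E
python3 - <<'E'
from h import *
st(); inc([.5535,-.0722,.20],down(.055))
E
```

```text
t 1.7 pos [ 0.1775 -0.5469  0.2313] yaw 0.3138 z [ 0.  0. -1.] F [-0.1 -0.4  0.5] M [-0.03  0.04 -0.  ] w 0.999 q [-1.33  0.31  1.51  0.    1.33 -0.07]
turn [-0.     -0.      0.2471] shift [ 0.6723 -0.4473  0.0417] | dist mm 606.4 deg 14.83
```

>>> drive_tool --increments "0 0 0.25 0.67 -0.447 0.04 0; 0 0 0.25 0.67 -0.447 0.04 0; 0 0 0.25 0.67 -0.447 0.04 0; 0 0 0.25 0.67 -0.447 0.04 0; 0 0 0.25 0.67 -0.447 0.04 0; 0 0 0.25 0.67 -0.447 0.04 0; 0 0 0.25 0.67 -0.447 0.04 0; 0 0 0.25 0.67 -0.447 0.04 0" --squeeze 60

```text
time: 2.37
ee_pos: [0.3837, -0.2855, 0.2151]
orientation: [3.14, 0.081, 0.001]
contact_force: [0.5, 0.3, 0.2]
gripper_width: 1.001
```

```bash
python3 -c "
from h import *
st(); inc([.5535,-.0722,.20],down(.055))"
```

```text
t 2.37 pos [ 0.3837 -0.2855  0.2151] yaw 0.0516 z [ 6.e-04 -6.e-04 -1.e+00] F [0.5 0.3 0.2] M [ 0.01  0.01 -0.01] w 1.001 q [-0.73  0.19  1.72 -0.    1.23  0.79]
turn [ 0.0006 -0.0006 -0.0032] shift [ 0.2407 -0.2723  0.0201] | dist mm 273.0 deg 0.2
```

>>> drive_tool --increments "0 0 0 0.24 -0.272 0.02 0; 0 0 0 0.24 -0.272 0.02 0; 0 0 0 0.24 -0.272 0.02 0; 0 0 0 0.24 -0.272 0.02 0; 0 0 0 0.24 -0.272 0.02 0; 0 0 0 0.24 -0.272 0.02 0; 0 0 0 0.24 -0.272 0.02 0; 0 0 0 0.24 -0.272 0.02 0"

```text
time: 3.03
ee_pos: [0.5552, -0.0701, 0.1996]
orientation: [-3.139, -0.089, -0.004]
contact_force: [0.3, -1.3, -0.1]
gripper_width: 1.001
```

```bash
python3 -c "
from h import *
st(); inc([.5535,-.0722,.0565],down(.055))
f=imaging.grab_frame('top'); crop(f,(279,185),(30,30),12,'ap1.png')
f=imaging.grab_frame('scene'); crop(f,(276,190),(35,35),10,'ap1s.png')"
```

```text
t 3.03 pos [ 0.5552 -0.0701  0.1996] yaw 0.0566 z [ 0.0023  0.0017 -1.    ] F [ 0.3 -1.3 -0.1] M [-0.05  0.01  0.01] w 1.001 q [-0.2   0.31  1.59  0.    1.24  1.31]
turn [-0.0015 -0.0022  0.0015] shift [-0.0029  0.003   0.1908] | dist mm 143.1 deg 0.19
```

View pics/ap1.png

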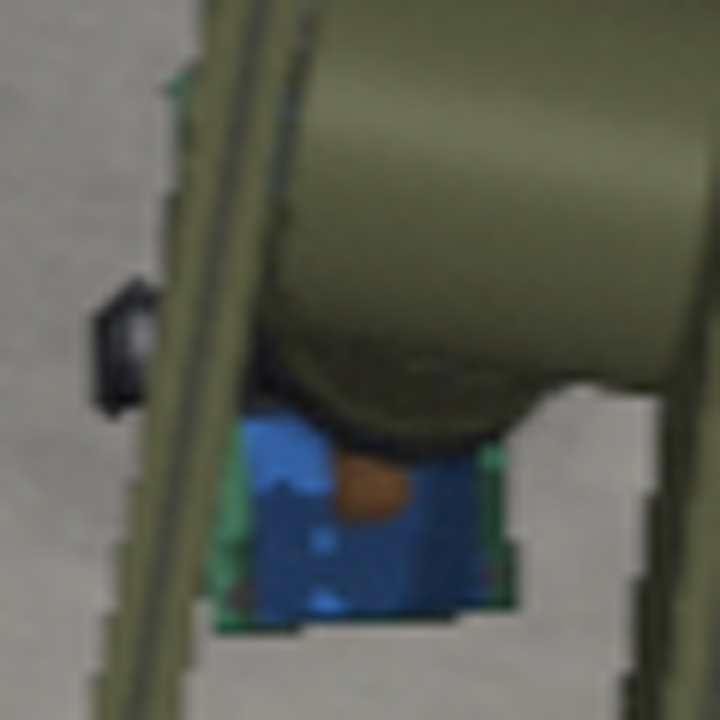

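View pics/ap1s.png

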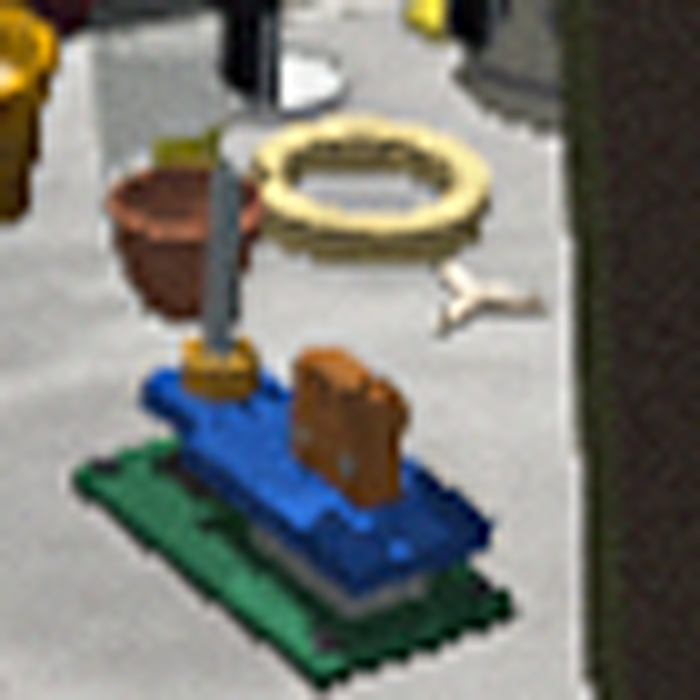

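>>> drive_tool --increments "0 0 0 -0.003 0.003 0.04 0; 0 0 0 -0.003 0.003 0.08 0; 0 0 0 -0.003 0.003 0.11 0; 0 0 0 -0.003 0.003 0.14 0; 0 0 0 -0.003 0.003 0.16 0; 0 0 0 -0.003 0.003 0.18 0; 0 0 0 -0.003 0.003 0.19 0; 0 0 0 -0.003 0.003 0.19 0"

```text
time: 3.8
ee_pos: [0.5477, -0.0773, 0.0559]
orientation: [-3.14, -0.079, 0.006]
contact_force: [0.3, 0.3, 0.8]
gripper_width: 1.002
```

```bash
python3 -c "
from h import *
st(); inc([.5535,-.0722,.0565],down(.055))
f=imaging.grab_frame('scene'); crop(f,(276,190),(35,35),10,'ap2s.png')"
```

```text
t 3.8 pos [ 0.5477 -0.0773  0.0559] yaw 0.0504 z [-3.9e-03  5.0e-04 -1.0e+00] F [0.3 0.3 0.8] M [ 0.02  0.04 -0.  ] w 1.002 q [-0.22  0.47  1.76 -0.    0.91  1.3 ]
turn [-0.0007  0.0037 -0.0044] shift [ 0.008  -0.0064 -0.0008] | dist mm 7.7 deg 0.35
```

View pics/ap2s.png

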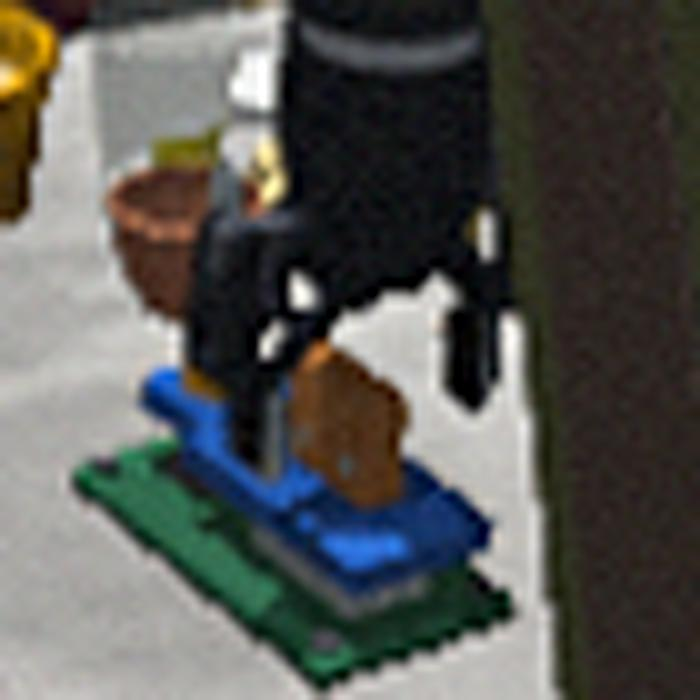

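>>> drive_tool --increments "0 0 0 0.008 -0.0065 0 0; 0 0 0 0.008 -0.0065 0 0; 0 0 0 0.008 -0.0065 0 0; 0 0 0 0.008 -0.0065 0 0; 0 0 0 0.008 -0.0065 0 0; 0 0 0 0.008 -0.0065 0 0; 0 0 0 0.008 -0.0065 0 0; 0 0 0 0.008 -0.0065 0 0"

```text
time: 4.52
ee_pos: [0.5555, -0.0711, 0.0574]
orientation: [3.141, 0.082, -0.0]
contact_force: [-0.4, -0.3, 0.4]
gripper_width: 1.001
```

```bash
python3 -c "
from h import *
st(); inc([.5535,-.0722,.0565],down(.055))
f=imaging.grab_frame('scene'); crop(f,(276,190),(35,35),10,'ap2s.png'); st()
f=imaging.grab_frame('top'); crop(f,(279,185),(30,30),12,'ap2.png'); st()"
```

```text
t 4.52 pos [ 0.5555 -0.0711  0.0574] yaw 0.052 z [-0. -0. -1.] F [-0.4 -0.3  0.4] M [ 0.01 -0.02 -0.05] w 1.001 q [-0.2   0.47  1.75 -0.    0.92  1.32]
turn [-0.      0.     -0.0028] shift [-0.0027  0.0013  0.0012] | dist mm 2.4 deg 0.17
t 4.57 pos [ 0.5555 -0.0712  0.0574] yaw 0.052 z [-0.  0. -1.] F [-0.2  0.8 -0.2] M [-0.06 -0.01  0.01] w 0.998 q [-0.2   0.47  1.75  0.    0.92  1.32]
t 4.62 pos [ 0.5555 -0.0712  0.0573] yaw 0.0521 z [-1.e-04  0.e+00 -1.e+00] F [0.2 0.5 0.3] M [-0.03 -0.02 -0.06] w 0.996 q [-0.2   0.47  1.75 -0.    0.92  1.32]
```

View pics/ap2s.png

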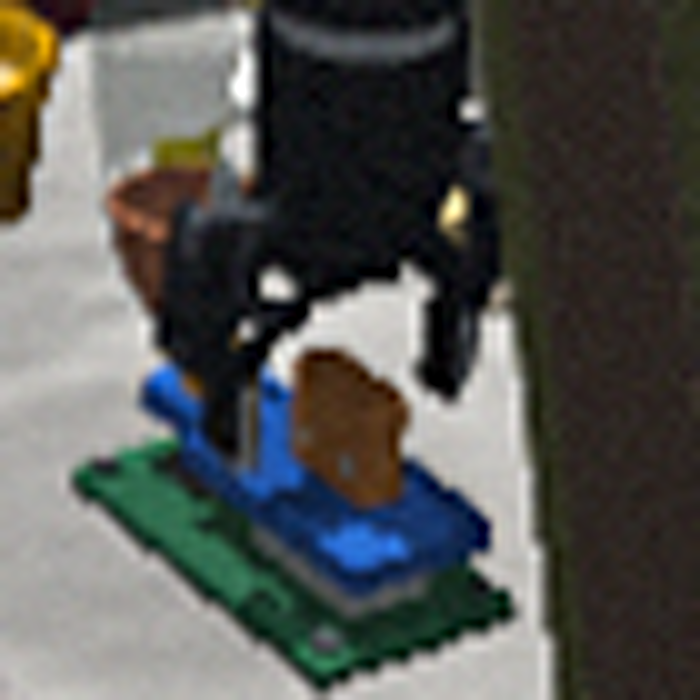

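View pics/ap2.png

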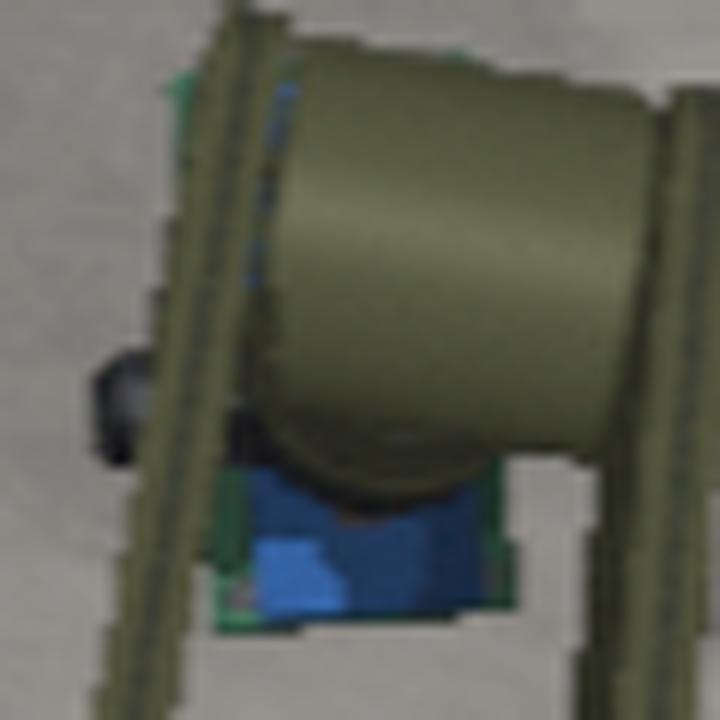

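>>> drive_tool --increments "0 0 0 -0.002 0.001 0.001 0; 0 0 0 -0.002 0.001 0.001 0.3; 0 0 0 -0.002 0.001 0.001 0.5; 0 0 0 -0.002 0.001 0.001 0.7; 0 0 0 -0.002 0.001 0.001 1; 0 0 0 -0.002 0.001 0.001 1; 0 0 0 -0.002 0.001 0.001 1; 0 0 0 -0.002 0.001 0.001 1" --squeeze 40

```text
time: 5.28
ee_pos: [0.5542, -0.0722, 0.0567]
orientation: [3.14, 0.082, 0.0]
contact_force: [-0.7, -1.3, 0.8]
gripper_width: 0.228
```

```bash
python3 -c "
from h import *
st()
f=imaging.grab_frame('scene'); crop(f,(276,190),(35,35),10,'ap3s.png'); st()"
```

```text
t 5.28 pos [ 0.5542 -0.0722  0.0567] yaw 0.0521 z [ 2.e-04 -3.e-04 -1.e+00] F [-0.7 -1.3  0.8] M [-0.11  0.01  0.05] w 0.228 q [-0.2   0.47  1.75 -0.    0.92  1.31]
t 5.33 pos [ 0.5543 -0.0722  0.0567] yaw 0.0522 z [ 3.e-04 -3.e-04 -1.e+00] F [ 0.4 -0.3  0.4] M [-0.12 -0.02  0.04] w 0.229 q [-0.2   0.47  1.75 -0.    0.92  1.31]
```

View pics/ap3s.png

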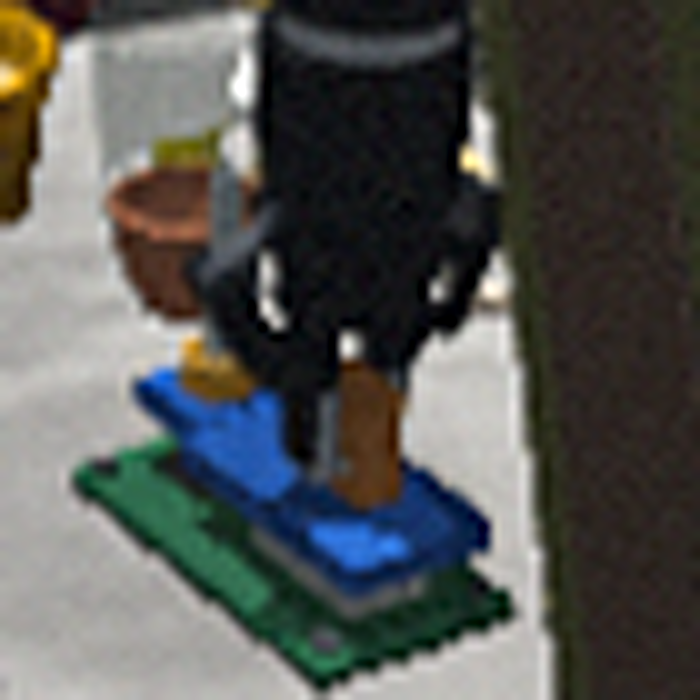

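>>> drive_tool --increments "0 0 0 0 0 -0.003 1; 0 0 0 0 0 -0.007 1; 0 0 0 0 0 -0.012 1; 0 0 0 0 0 -0.016 1; 0 0 0 0 0 -0.02 1; 0 0 0 0 0 -0.02 1; 0 0 0 0 0 -0.02 1; 0 0 0 0 0 -0.02 1" --squeeze 70

```text
time: 6.0
ee_pos: [0.554, -0.0719, 0.0716]
orientation: [-3.14, -0.082, 0.0]
contact_force: [0.5, -0.9, -4.2]
gripper_width: 0.225
```

>>> drive_tool --increments "0 0 0 0 0.001 0 1; 0 0 0 0 0.001 0 1; 0 0 0 0 0.002 0 1; 0 0 0 0 0.002 0 1; 0 0 0 0 0.003 0 1; 0 0 0 0 0.003 0 1; 0 0 0 0 0.003 0 1; 0 0 0 0 0.003 0 1"

```text
time: 6.67
ee_pos: [0.5542, -0.0743, 0.0716]
orientation: [-3.14, -0.082, -0.0]
contact_force: [0.3, 0.6, -5.7]
gripper_width: 0.223
```

```bash
python3 -c "
from h import *
st()"
```

```text
t 6.67 pos [ 0.5542 -0.0743  0.0716] yaw 0.0519 z [ 0.e+00  1.e-04 -1.e+00] F [ 0.3  0.6 -5.7] M [0.03 0.04 0.04] w 0.223 q [-0.21  0.45  1.74  0.    0.95  1.31]
```

>>> drive_tool --increments "0 0 0 0 -0.002 0 1; 0 0 0 0 -0.003 0 1; 0 0 0 0 -0.004 0 1; 0 0 0 0 -0.005 0 1; 0 0 0 0 -0.006 0 1; 0 0 0 0 -0.006 0 1; 0 0 0 0 -0.006 0 1; 0 0 0 0 -0.006 0 1"

```text
time: 7.33
ee_pos: [0.5541, -0.0704, 0.0716]
orientation: [3.14, 0.081, 0.0]
contact_force: [-0.1, -5.0, -5.2]
gripper_width: 0.226
```

```bash
python3 -c "
from h import *
st()"
```

```text
t 7.33 pos [ 0.5541 -0.0704  0.0716] yaw 0.0517 z [ 1.e-04 -8.e-04 -1.e+00] F [-0.1 -5.  -5.2] M [-0.97  0.12 -0.38] w 0.226 q [-0.2   0.45  1.74 -0.    0.95  1.32]
```

>>> drive_tool --increments "0 0 0 0 0.002 0 1; 0 0 0 0 0.004 0 1; 0 0 0 0 0.006 0 1; 0 0 0 0 0.007 0 1; 0 0 0 0 0.007 0 1; 0 0 0 0 0.007 0 1; 0 0 0 0 0.007 0 1; 0 0 0 0 0.007 0 1"

```text
time: 8.0
ee_pos: [0.5543, -0.0748, 0.0716]
orientation: [-3.14, -0.082, 0.0]
contact_force: [0.5, 0.3, -5.8]
gripper_width: 0.228
```

```bash
python3 -c "
from h import *
st()"
```

```text
t 8.0 pos [ 0.5543 -0.0748  0.0716] yaw 0.0522 z [-0.e+00  2.e-04 -1.e+00] F [ 0.5  0.3 -5.8] M [-0.02  0.05  0.02] w 0.228 q [-0.21  0.45  1.74  0.    0.95  1.31]
```

>>> drive_tool --increments "0 0 0 0.003 -0.003 0 1; 0 0 0 0.003 -0.003 0 1; 0 0 0 0.003 -0.003 0 1; 0 0 0 0.003 -0.003 0 1; 0 0 0 0.003 -0.003 0 1; 0 0 0 0.003 -0.003 0 1; 0 0 0 0.003 -0.003 0 1; 0 0 0 0.003 -0.003 0 1"

```text
time: 8.67
ee_pos: [0.5563, -0.0726, 0.0716]
orientation: [-3.14, -0.082, 0.0]
contact_force: [-0.7, 0.2, -5.6]
gripper_width: 0.226
```

```bash
python3 -c "
from h import *
st()"
```

```text
t 8.67 pos [ 0.5563 -0.0726  0.0716] yaw 0.052 z [-2.e-04  1.e-04 -1.e+00] F [-0.7  0.2 -5.6] M [0.06 0.14 0.01] w 0.226 q [-0.21  0.45  1.74  0.    0.95  1.31]
```

>>> drive_tool --increments "0 0 0 -0.006 0 0 1; 0 0 0 -0.006 0 0 1; 0 0 0 -0.006 0 0 1; 0 0 0 -0.006 0 0 1; 0 0 0 -0.006 0 0 1; 0 0 0 -0.006 0 0 1; 0 0 0 -0.006 0 0 1; 0 0 0 -0.006 0 0 1"

```text
time: 9.33
ee_pos: [0.5521, -0.0729, 0.0717]
orientation: [3.14, 0.082, 0.001]
contact_force: [0.1, -0.5, -4.7]
gripper_width: 0.226
```

```bash
python3 -c "
from h import *
st()"
```

```text
t 9.33 pos [ 0.5521 -0.0729  0.0717] yaw 0.052 z [ 3.e-04 -1.e-04 -1.e+00] F [ 0.1 -0.5 -4.7] M [-0.07 -0.12 -0.05] w 0.226 q [-0.21  0.45  1.74  0.    0.95  1.31]
```

>>> drive_tool --increments "0 0 0 0.0028 0 -0.01 1; 0 0 0 0.0028 0 -0.03 1; 0 0 0 0.0028 0 -0.06 1; 0 0 0 0.0028 0 -0.09 1; 0 0 0 0.0028 0 -0.12 1; 0 0 0 0.0028 0 -0.15 1; 0 0 0 0.0028 0 -0.175 1; 0 0 0 0.0028 0 -0.175 1"

```text
time: 10.0
ee_pos: [0.5564, -0.0732, 0.2075]
orientation: [3.139, 0.082, 0.012]
contact_force: [1.7, 0.2, -4.8]
gripper_width: 0.225
```

```bash
python3 -c "
from h import *
st(); 
f=imaging.grab_frame('scene'); crop(f,(276,180),(45,45),8,'l1.png'); st()
inc([.526,-.314,.15],down(-.235))"
```

```text
t 10.0 pos [ 0.5564 -0.0732  0.2075] yaw 0.0522 z [ 0.0079 -0.0016 -1.    ] F [ 1.7  0.2 -4.8] M [-0.02 -0.06  0.05] w 0.225 q [-0.21  0.3   1.58  0.    1.25  1.31]
t 10.05 pos [ 0.5554 -0.073   0.2053] yaw 0.0521 z [ 0.0051 -0.0011 -1.    ] F [ 0.6  0.  -5.5] M [ 0.02 -0.04  0.02] w 0.222 q [-0.21  0.3   1.58 -0.    1.25  1.31]
turn [ 0.0006 -0.0049  0.2742] shift [-0.0563  0.3188  0.0739] | dist mm 249.0 deg 16.45
```

View pics/l1.png

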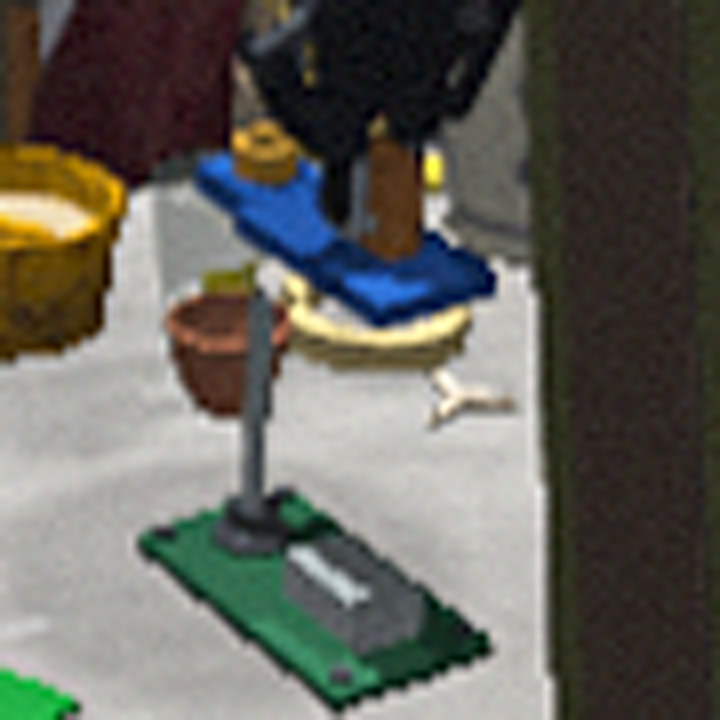

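```bash
python3 -c "
from h import *
cur=dict(ee_pos=[.5542,-.073,.203],orientation=R.from_matrix(down(.052)).as_rotvec())
inc([.526,-.314,.12],down(-.235),cur)"
```

```text
turn [ 0.     -0.      0.2741] shift [-0.0543  0.3189  0.1107] | dist mm 256.4 deg 16.44
```

>>> drive_tool --increments "0 0 0.03 -0.005 0.035 0 1; 0 0 0.08 -0.015 0.085 0 1; 0 0 0.14 -0.024 0.14 0 1; 0 0 0.19 -0.033 0.19 0.03 1; 0 0 0.23 -0.042 0.24 0.06 1; 0 0 0.26 -0.05 0.285 0.09 1; 0 0 0.27 -0.054 0.315 0.11 1; 0 0 0.274 -0.054 0.319 0.11 1"

```text
time: 10.72
ee_pos: [0.5219, -0.3171, 0.1142]
orientation: [-3.118, 0.374, 0.014]
contact_force: [-0.7, 1.9, -5.1]
gripper_width: 0.227
```

>>> drive_tool --increments "0 0 0 0 0 0 1; 0 0 0 0 0 0 1; 0 0 0 0 0 0.02 1; 0 0 0 0 0 0.04 1; 0 0 0 0 0 0.06 1; 0 0 0 0 0 0.08 1; 0 0 0 0 0 0.09 1; 0 0 0 0 0 0.09 1"

```text
time: 11.38
ee_pos: [0.5251, -0.3114, 0.0515]
orientation: [-3.118, 0.365, 0.005]
contact_force: [-0.7, 0.7, -5.1]
gripper_width: 0.23
```

```bash
python3 -c "
from h import *
f=imaging.grab_frame('top'); crop(f,(335,192),(50,40),8,'m1.png')
f=imaging.grab_frame('scene'); cv2.imwrite('pics/m1s.png',cv2.resize(f['image'][:,:,::-1],(768,576))); st()
inc([.526,-.314,.0247],down(-.235))"
```

```text
t 11.48 pos [ 0.5265 -0.313   0.0534] yaw -0.2336 z [ 3.e-04 -0.e+00 -1.e+00] F [ 0.8 -0.6 -4.1] M [-0.04  0.    0.03] w 0.229 q [-0.61  0.53  1.64  0.    0.97  1.2 ]
turn [-0.0001 -0.0003  0.0013] shift [-0.0003  0.0015  0.0382] | dist mm 28.7 deg 0.08
```

View pics/m1.png

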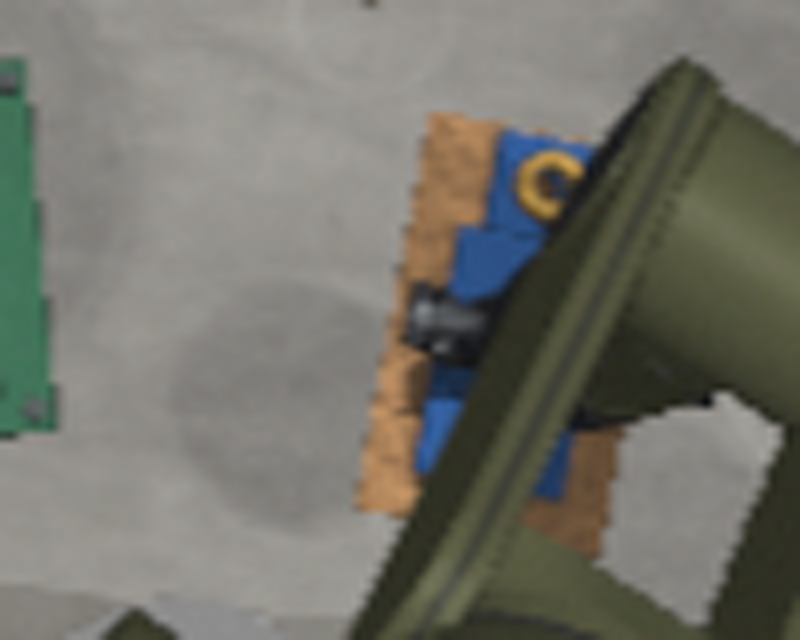

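View pics/m1s.png

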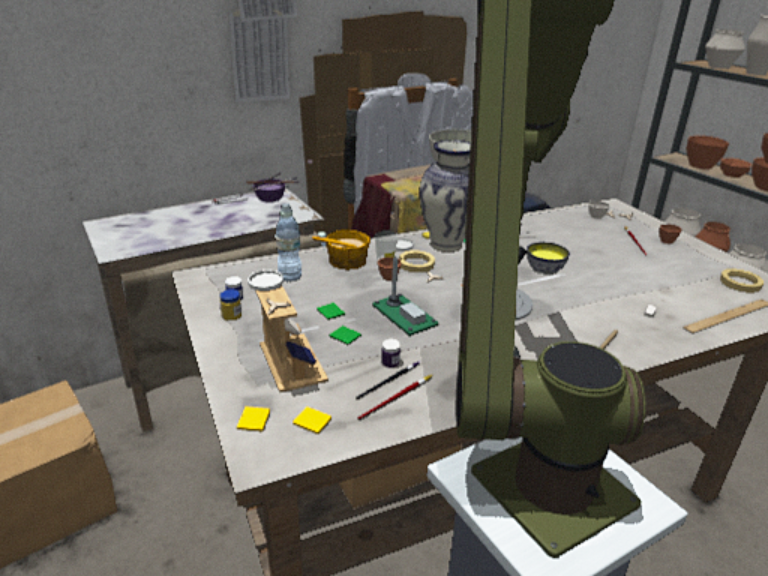

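>>> drive_tool --increments "0 0 0 0 0 0.01 1; 0 0 0 0 0 0.02 1; 0 0 0 0 0 0.028 1; 0 0 0 0 0 0.032 1; 0 0 0 0 0 0.034 1; 0 0 0 0 0 0.036 1; 0 0 0 0 0 0.038 1; 0 0 0 0 0 0.038 1"

```text
time: 12.15
ee_pos: [0.526, -0.314, 0.0248]
orientation: [3.12, -0.368, 0.0]
contact_force: [-0.3, 0.6, -1.1]
gripper_width: 0.225
```

```bash
python3 -c "
from h import *
st()"
```

```text
t 12.15 pos [ 0.526  -0.314   0.0248] yaw -0.2351 z [ 3.e-04 -2.e-04 -1.e+00] F [-0.3  0.6 -1.1] M [0.12 0.18 0.01] w 0.225 q [-0.61  0.57  1.66  0.    0.91  1.2 ]
```

>>> drive_tool --increments "0 0 0 0 0 0.0005 1; 0 0 0 0 0 0.0005 0.6; 0 0 0 0 0 0.0005 0.3; 0 0 0 0 0 0.0005 0; 0 0 0 0 0 0.0005 0; 0 0 0 0 0 0.0005 0; 0 0 0 0 0 0.0005 0; 0 0 0 0 0 0.0005 0"

```text
time: 12.82
ee_pos: [0.5261, -0.3138, 0.024]
orientation: [3.12, -0.368, 0.0]
contact_force: [0.7, -0.8, -0.4]
gripper_width: 1.003
```

```bash
python3 -c "
from h import *
st()"
```

```text
t 12.82 pos [ 0.5261 -0.3138  0.024 ] yaw -0.2349 z [ 1.e-04 -1.e-04 -1.e+00] F [ 0.7 -0.8 -0.4] M [ 0.04  0.01 -0.02] w 1.003 q [-0.61  0.57  1.66  0.    0.91  1.2 ]
```

>>> drive_tool --increments "0 0 0 0 0 -0.02 0; 0 0 0 0 0 -0.05 0; 0 0 0 0 0 -0.09 0; 0 0 0 0 0 -0.14 0; 0 0 0 0 0 -0.19 0; 0 0 0 0 0 -0.23 0; 0 0 0 0 0 -0.27 0; 0 0 0 0 0 -0.29 0"

```text
time: 13.48
ee_pos: [0.5274, -0.3147, 0.2461]
orientation: [3.117, -0.368, 0.009]
contact_force: [1.8, 0.1, 0.7]
gripper_width: 1.002
```

```bash
cat >> h.py <<'E'
def tile_pose(C,yaw,d):  # grasp pose with TCP d along +n from tile centre
    a=np.radians(35); T=np.array([[1,0,0],[0,np.cos(a),-np.sin(a)],[0,np.sin(a),np.cos(a)]])
    M=R.from_euler("z",yaw).as_matrix()@T; ex,ey,n=M.T
    return np.array(C)+n*d, np.c_[ey,ex,-n]
E
python3 -c "
from h import *
st()
p,Rt=tile_pose([.484,.2525,.065],-.13,.10); print(p,R.from_matrix(Rt).as_rotvec())
inc(p+[0,-.08,.09],down(np.radians(50)))
inc(p,Rt)
f=imaging.grab_frame('top'); crop(f,(335,192),(50,40),8,'m2.png')
"
```

```text
t 13.48 pos [ 0.5274 -0.3147  0.2461] yaw -0.2349 z [ 0.0055 -0.0037 -1.    ] F [1.8 0.1 0.7] M [-0.09 -0.03  0.  ] w 1.002 q [-0.61  0.35  1.4   0.    1.38  1.2 ]
[0.47656449 0.19562635 0.1469152 ] [-2.00535126 -1.76024238 -0.63228482]
turn [ 0.0053 -0.004  -1.0577] shift [-0.1996 -0.5423  0.0098] | dist mm 433.5 deg 63.46
turn [ 0.4935  0.436  -1.5428] shift [-0.2252 -0.6463  0.1294] | dist mm 522.4 deg 100.65
```

View pics/m2.png

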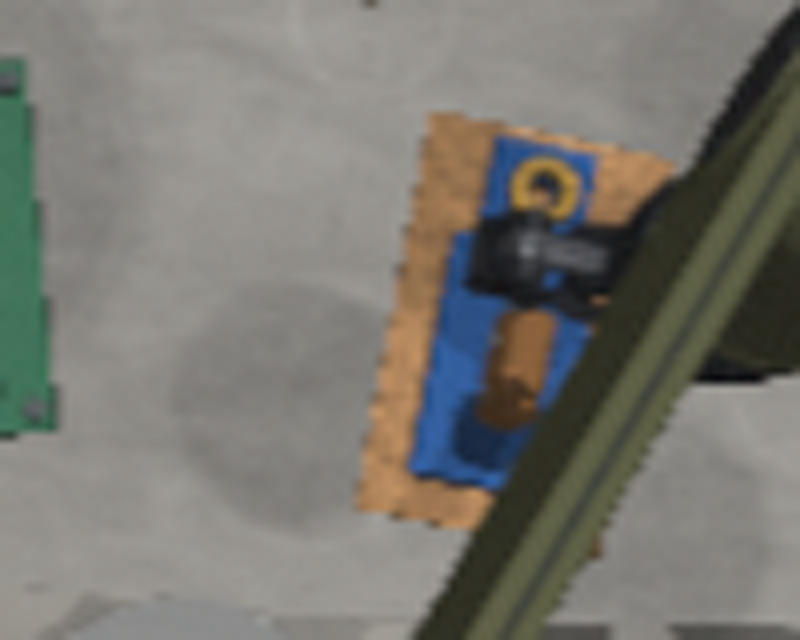

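>>> drive_tool --increments "0 0 -0.1 -0.02 -0.055 0.0 0; 0 0 -0.2 -0.04 -0.11 0 0; 0 0 -0.3 -0.06 -0.165 0 0; 0 0 -0.41 -0.08 -0.22 0 0; 0 0 -0.53 -0.1 -0.275 0 0; 0 0 -0.65 -0.12 -0.33 0 0; 0 0 -0.77 -0.14 -0.38 0 0; 0 0 -0.88 -0.16 -0.435 0 0"

```text
time: 14.2
ee_pos: [0.4857, 0.019, 0.2409]
orientation: [-2.955, -1.066, 0.001]
contact_force: [0.7, 0.5, 0.1]
gripper_width: 0.993
```

```bash
python3 -c "
from h import *
st()
p,Rt=tile_pose([.484,.2525,.065],-.13,.10)
inc(p+[0,-.05,.05],Rt)
"
```

```text
t 14.2 pos [0.4857 0.019  0.2409] yaw 0.6923 z [-8.e-04  1.e-04 -1.e+00] F [0.7 0.5 0.1] M [ 0.03 -0.01  0.02] w 0.993 q [-0.05  0.17  1.67  0.    1.3   0.83]
turn [ 0.2175  0.5558 -0.6922] shift [ 0.0984 -0.1377  0.0587] | dist mm 134.3 deg 54.84
```

>>> drive_tool --increments "0.027 0.069 -0.086 0.012 -0.017 0.007 0; 0.054 0.138 -0.172 0.024 -0.034 0.014 0; 0.081 0.207 -0.258 0.036 -0.051 0.021 0; 0.108 0.276 -0.344 0.048 -0.068 0.028 0; 0.135 0.345 -0.43 0.06 -0.085 0.035 0; 0.162 0.414 -0.516 0.072 -0.102 0.042 0; 0.19 0.485 -0.605 0.085 -0.12 0.05 0; 0.217 0.556 -0.692 0.098 -0.138 0.059 0"

```text
time: 14.87
ee_pos: [0.4778, 0.1444, 0.1972]
orientation: [-2.006, -1.759, -0.64]
contact_force: [0.6, 0.4, 0.1]
gripper_width: 1.0
```

```bash
python3 -c "
from h import *
st()
p,Rt=tile_pose([.484,.2525,.065],-.13,.06)
inc(p,Rt)
f=imaging.grab_frame('scene'); cv2.imwrite('pics/r1s.png',cv2.resize(f['image'][:,:,::-1],(768,576)))
f=imaging.grab_frame('top'); crop(f,(190,205),(50,40),8,'r1.png')
"
```

```text
t 14.87 pos [0.4778 0.1444 0.1972] yaw 1.4411 z [ 0.0797  0.5707 -0.8173] F [0.6 0.4 0.1] M [-0.31  0.02 -0.09] w 1.0 q [-0.24  0.25  1.89  0.67  1.17 -0.44]
turn [ 0.0049 -0.0031  0.0002] shift [ 0.0163 -0.0112  0.147 ] | dist mm 111.2 deg 0.35
```

View pics/r1s.png

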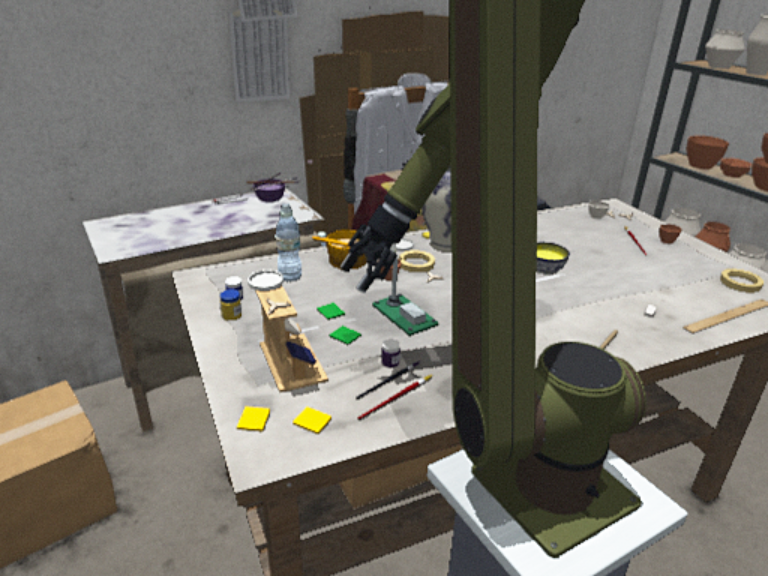

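View pics/r1.png

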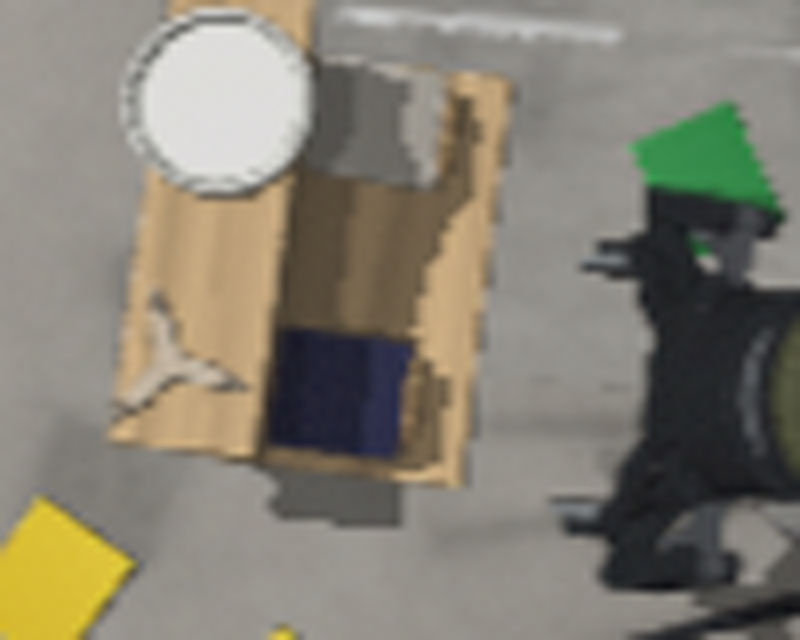

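>>> drive_tool --increments "0 0 0 0.004 -0.004 0.03 0; 0 0 0 0.008 -0.008 0.06 0; 0 0 0 0.012 -0.011 0.09 0; 0 0 0 0.016 -0.011 0.11 0; 0 0 0 0.016 -0.011 0.13 0; 0 0 0 0.016 -0.011 0.147 0; 0 0 0 0.016 -0.011 0.147 0; 0 0 0 0.016 -0.011 0.147 0"

```text
time: 15.63
ee_pos: [0.4797, 0.2175, 0.1138]
orientation: [-2.013, -1.755, -0.633]
contact_force: [-0.6, -0.3, 0.3]
gripper_width: 1.001
```

```bash
python3 -c "
from h import *
f=imaging.grab_frame('scene'); crop(f,(215,215),(45,45),8,'r2s.png')
f=imaging.grab_frame('top'); crop(f,(190,205),(50,40),8,'r2.png')
st()
p,Rt=tile_pose([.484,.2525,.065],-.13,.06)
inc(p,Rt)
p,Rt=tile_pose([.484,.2525,.065],-.13,-.021)
inc(p,Rt)
"
```

```text
t 15.73 pos [0.4805 0.217  0.1145] yaw 1.4353 z [ 0.0799  0.5674 -0.8195] F [-0.2 -1.1  0.6] M [-0.29  0.03 -0.01] w 1.001 q [-0.08  0.38  2.    0.81  0.91 -0.5 ]
turn [ 0.0054  0.0006 -0.0043] shift [ 0.001  -0.0016  0.0013] | dist mm 1.7 deg 0.42
turn [ 0.0054  0.0006 -0.0043] shift [ 0.0011 -0.0022  0.1093] | dist mm 82.0 deg 0.42
```

View pics/r2s.png

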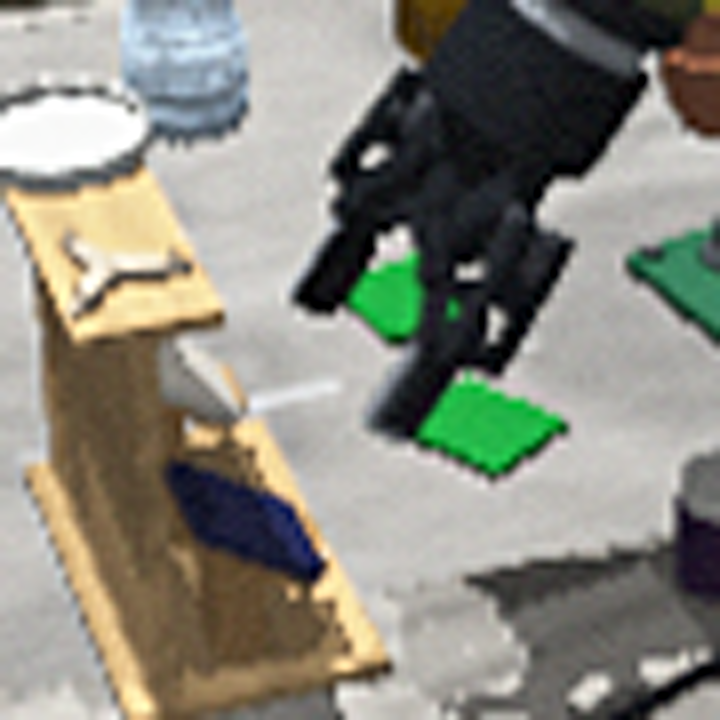

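View pics/r2.png

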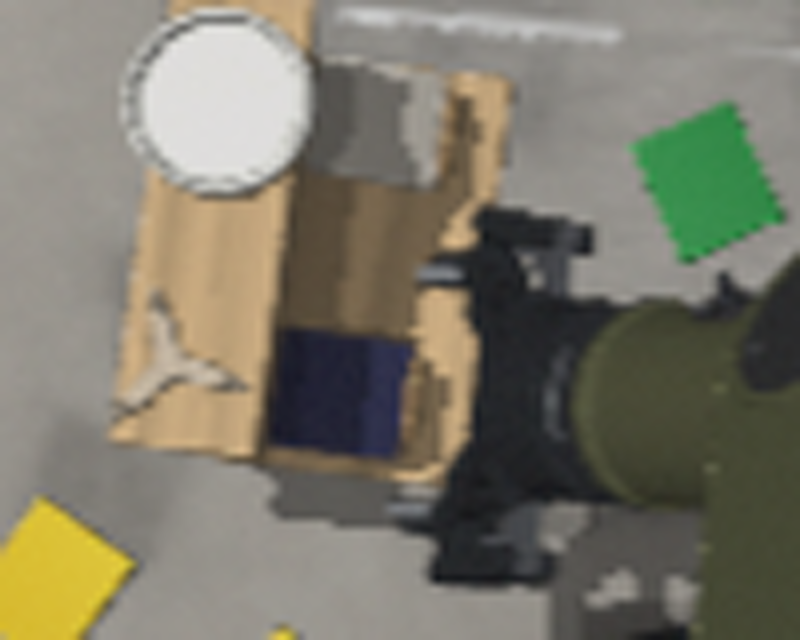

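>>> drive_tool --increments "0.005 0 -0.004 0.001 -0.002 0.02 0; 0.005 0 -0.004 0.001 -0.002 0.04 0; 0.005 0 -0.004 0.001 -0.002 0.06 0; 0.005 0 -0.004 0.001 -0.002 0.08 0; 0.005 0 -0.004 0.001 -0.002 0.095 0; 0.005 0 -0.004 0.001 -0.002 0.105 0; 0.005 0 -0.004 0.001 -0.002 0.109 0; 0.005 0 -0.004 0.001 -0.002 0.109 0"

```text
time: 16.4
ee_pos: [0.4851, 0.2648, 0.0471]
orientation: [-2.005, -1.76, -0.631]
contact_force: [-0.2, -0.0, -0.3]
gripper_width: 0.996
```

```bash
python3 -c "
from h import *
f=imaging.grab_frame('scene'); crop(f,(200,235),(30,30),12,'r3s.png')
f=imaging.grab_frame('top'); crop(f,(190,205),(40,30),10,'r3.png')
st()
p,Rt=tile_pose([.484,.2525,.065],-.13,-.021)
inc(p,Rt)
"
```

```text
t 16.5 pos [0.4853 0.2645 0.0476] yaw 1.4408 z [ 0.0741  0.5689 -0.8191] F [-0.7 -0.6  0. ] M [-0.21 -0.    0.01] w 0.998 q [ 0.02  0.51  2.03  0.97  0.76 -0.63]
turn [-0.0002 -0.0001  0.    ] shift [ 0.0001  0.0003 -0.0002] | dist mm 0.3 deg 0.02
```

View pics/r3s.png

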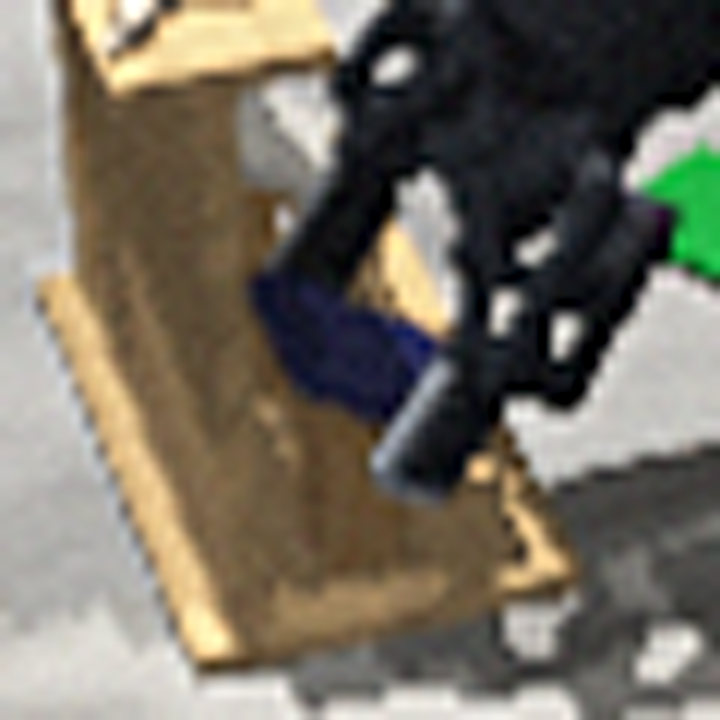

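View pics/r3.png

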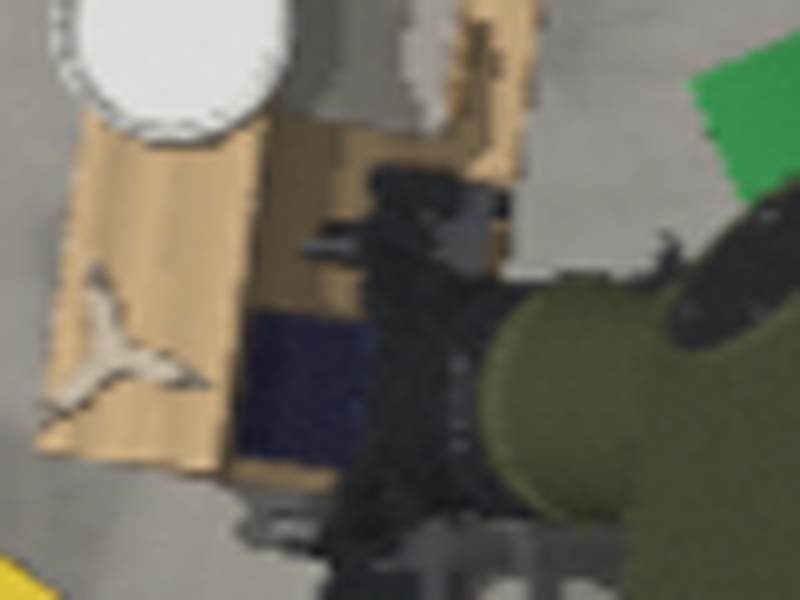

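>>> drive_tool --increments "0 0 0 0 0 0 0.2; 0 0 0 0 0 0 0.35; 0 0 0 0 0 0 1; 0 0 0 0 0 0 1; 0 0 0 0 0 0 1; 0 0 0 0 0 0 1; 0 0 0 0 0 0 1; 0 0 0 0 0 0 1" --squeeze 30

```text
time: 17.17
ee_pos: [0.4853, 0.2644, 0.0478]
orientation: [-2.005, -1.76, -0.633]
contact_force: [-1.7, -4.2, 6.1]
gripper_width: 0.58
```

```bash
python3 -c "
from h import *
st()
f=imaging.grab_frame('scene'); crop(f,(200,235),(30,30),12,'r4s.png')
"
```

```text
t 17.17 pos [0.4853 0.2644 0.0478] yaw 1.441 z [ 0.0745  0.5689 -0.819 ] F [-1.7 -4.2  6.1] M [-0.28  0.23  0.14] w 0.58 q [ 0.02  0.51  2.04  0.97  0.76 -0.63]
```

View pics/r4s.png

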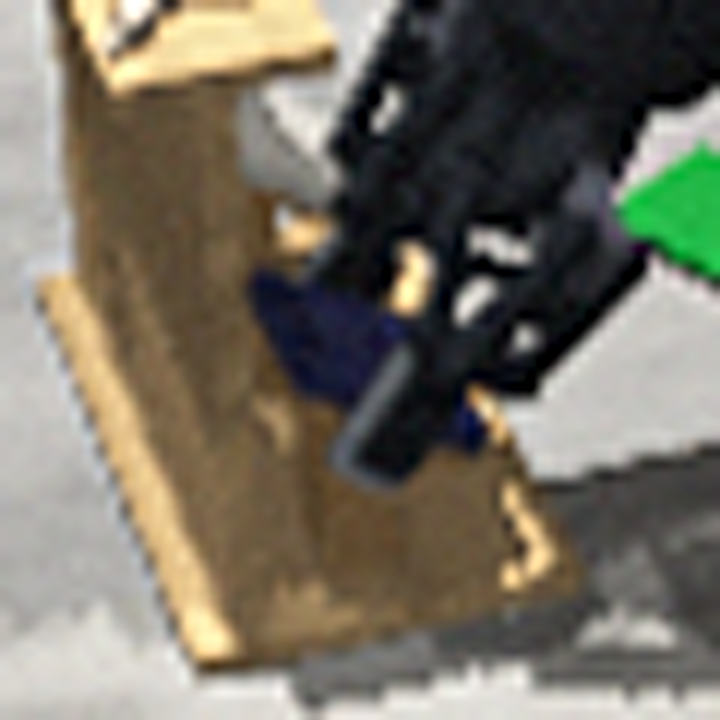

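>>> drive_tool --increments "0 0 0 0 0 -0.005 1; 0 0 0 0 0 -0.012 1; 0 0 0 0 0 -0.025 1; 0 0 0 0 0 -0.045 1; 0 0 0 0 0 -0.065 1; 0 0 0 0 0 -0.085 1; 0 0 0 0 0 -0.1 1; 0 0 0 0 0 -0.11 1" --squeeze 40

```text
time: 17.88
ee_pos: [0.4793, 0.2167, 0.1161]
orientation: [-2.006, -1.761, -0.633]
contact_force: [-0.1, -0.3, -1.1]
gripper_width: 0.577
```

```bash
python3 -c "
from h import *
st()
f=imaging.grab_frame('scene'); crop(f,(210,215),(35,35),10,'r5s.png')
"
```

```text
t 17.88 pos [0.4793 0.2167 0.1161] yaw 1.4412 z [ 0.0752  0.5684 -0.8193] F [-0.1 -0.3 -1.1] M [-0.3  -0.01  0.01] w 0.577 q [-0.08  0.37  1.99  0.8   0.92 -0.5 ]
```

View pics/r5s.png

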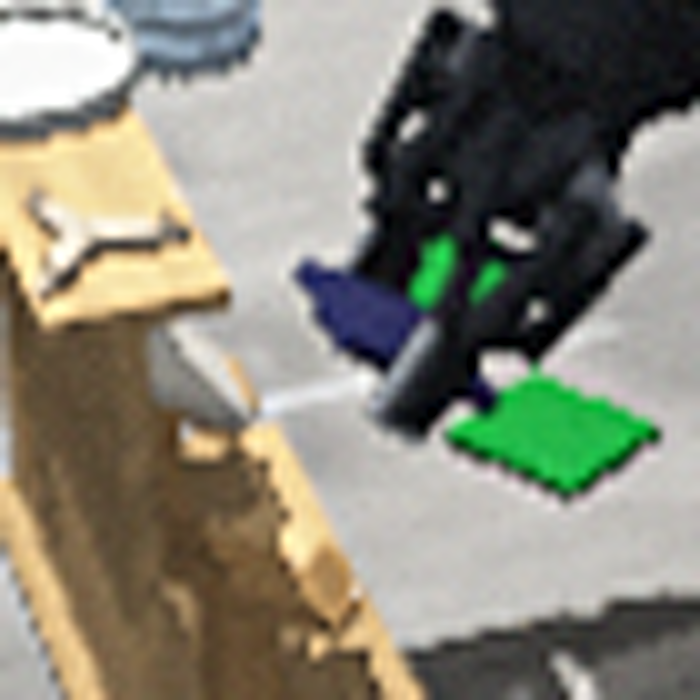

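```bash
python3 -c "
from h import *
for n in ('scene','top'):
    f=imaging.grab_frame(n)
    for l in ('press_bed','press_rod_tip'):
        for d in models.mark_of(f,l)[:2]:
            a=np.array(d['at']); print(n,l,round(d['score'],2),(f['pose'][:3,:3]@a+f['pose'][:3,3]).round(4))
    P=[(rect([.5542,-.0729,.036],.052,.06,.036),(0,255,255)),(rect([.5542+.08*np.cos(.052),-.0729+.08*np.sin(.052),.147],.052,.006,.006),(255,0,255))]
    crop(f,(276,190) if n=='top' else (272,202),(25,25),12,'bed_%s.png'%n,P)
A=cv2.imread('pics/bed_scene.png');B=cv2.imread('pics/bed_top.png')
cv2.imwrite('pics/bed.png',cv2.resize(np.hstack([A,B]),(800,400)))
st()
inc([.5,.08,.24],down(.75))
"
```

```text
scene press_bed 0.9 [ 0.5531 -0.0709  0.0333]
scene press_rod_tip 0.97 [ 0.6326 -0.0718  0.1443]
top press_bed 0.9 [ 0.5529 -0.0701  0.0367]
top press_rod_tip 0.7 [ 0.6323 -0.0678  0.1456]
t 18.23 pos [0.4785 0.218  0.1143] yaw 1.4401 z [ 0.0723  0.569  -0.8192] F [-0.2 -0.8 -0.5] M [-0.28  0.03 -0.  ] w 0.571 q [-0.08  0.38  1.99  0.8   0.92 -0.5 ]
turn [-0.2034 -0.5589  0.6388] shift [-0.0502  0.0518 -0.2399] | dist mm 187.9 deg 52.37
```

View pics/bed.png

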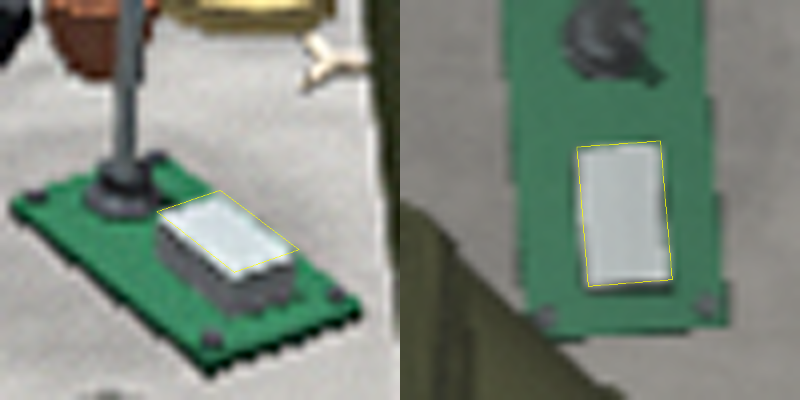

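>>> drive_tool --increments "0 0 0 -0.006 0.006 -0.03 1; -0.025 -0.07 0.08 -0.012 0.013 -0.06 1; -0.055 -0.14 0.16 -0.018 0.02 -0.09 1; -0.085 -0.22 0.25 -0.025 0.026 -0.12 1; -0.115 -0.3 0.34 -0.031 0.032 -0.15 1; -0.145 -0.38 0.43 -0.037 0.039 -0.18 1; -0.175 -0.46 0.53 -0.044 0.046 -0.21 1; -0.203 -0.559 0.639 -0.05 0.052 -0.24 1"

```text
time: 18.9
ee_pos: [0.4997, 0.0792, 0.2417]
orientation: [-2.84, -1.237, -0.085]
contact_force: [-0.5, 0.9, -0.4]
gripper_width: 0.576
```

```bash
python3 -c "
from h import *
st()
inc([.5537,-.0722,.24],down(.05))
"
```

```text
t 18.9 pos [0.4997 0.0792 0.2417] yaw 0.8211 z [ 0.0333  0.0608 -0.9976] F [-0.5  0.9 -0.4] M [-0.06  0.03  0.01] w 0.576 q [0.03 0.18 1.66 0.06 1.27 0.76]
turn [-0.0402 -0.0547  0.7366] shift [-0.0986  0.1901 -0.0076] | dist mm 160.7 deg 44.38
```

>>> drive_tool --increments "-0.02 -0.03 0.09 -0.012 0.024 0 1; -0.04 -0.05 0.18 -0.025 0.048 -0.002 1; -0.04 -0.055 0.28 -0.037 0.072 -0.004 1; -0.04 -0.055 0.38 -0.05 0.096 -0.006 1; -0.04 -0.055 0.48 -0.062 0.12 -0.007 1; -0.04 -0.055 0.57 -0.075 0.145 -0.007 1; -0.04 -0.055 0.66 -0.087 0.17 -0.007 1; -0.04 -0.055 0.737 -0.098 0.19 -0.007 1"

```text
time: 19.57
ee_pos: [0.5557, -0.0715, 0.2369]
orientation: [-3.136, -0.079, 0.001]
contact_force: [0.1, 0.7, -1.0]
gripper_width: 0.576
```

```bash
python3 -c "
from h import *
f=imaging.grab_frame('scene')
st()
inc([.5537,-.0722,.09],down(.05))
"
```

```text
t 19.62 pos [ 0.5569 -0.0745  0.2367] yaw 0.0457 z [ 2.0e-04  1.9e-03 -1.0e+00] F [ 1.4 -2.5  0.1] M [-0.1  -0.05  0.03] w 0.576 q [-0.21  0.28  1.53  0.    1.33  1.32]
turn [-0.0018 -0.0003 -0.0041] shift [-0.0042 -0.0028  0.1956] | dist mm 146.8 deg 0.27
```

>>> drive_tool --increments "0 0 0 0 0 0 1; 0 0 0 -0.003 -0.002 0.03 1; 0 0 0 -0.003 -0.002 0.07 1; 0 0 0 -0.003 -0.002 0.11 1; 0 0 0 -0.003 -0.002 0.15 1; 0 0 0 -0.003 -0.002 0.18 1; 0 0 0 -0.003 -0.002 0.2 1; 0 0 0 -0.003 -0.002 0.2 1"

```text
time: 20.28
ee_pos: [0.5495, -0.0668, 0.0843]
orientation: [-3.134, -0.089, 0.012]
contact_force: [-1.0, -0.1, -1.1]
gripper_width: 0.575
```

```bash
python3 -c "
from h import *
f=imaging.grab_frame('top');crop(f,(279,185),(30,30),10,'b2.png')
f=imaging.grab_frame('scene');crop(f,(276,195),(30,30),12,'b1.png')
st()
inc([.5537,-.0722,.045],down(.05))
"
```

```text
t 20.38 pos [ 0.5525 -0.0677  0.0876] yaw 0.0564 z [-0.0011  0.0049 -1.    ] F [ 0.5 -0.5  0.8] M [0.01 0.01 0.03] w 0.577 q [-0.2   0.43  1.73  0.01  0.99  1.31]
turn [-0.0047  0.0008  0.0061] shift [0.0013 0.0063 0.0568] | dist mm 42.9 deg 0.47
```

View pics/b1.png

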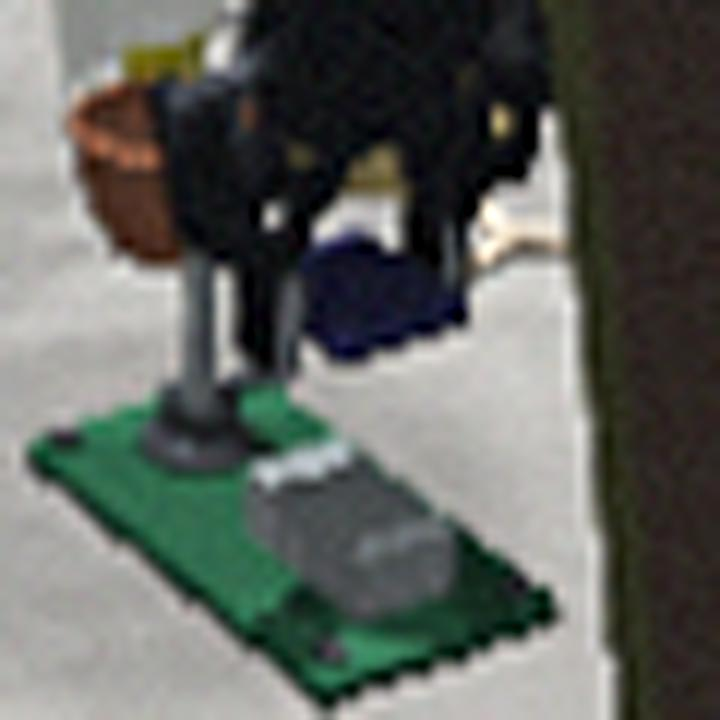

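>>> drive_tool --increments "-0.005 0 0.006 0.001 0.006 0 1; -0.005 0 0.006 0.001 0.006 0.015 1; -0.005 0 0.006 0.001 0.006 0.03 1; -0.005 0 0.006 0.001 0.006 0.045 1; -0.005 0 0.006 0.001 0.006 0.06 1; -0.005 0 0.006 0.001 0.006 0.07 1; -0.005 0 0.006 0.001 0.006 0.075 1; -0.005 0 0.006 0.001 0.006 0.075 1"

```text
time: 21.05
ee_pos: [0.5545, -0.0732, 0.032]
orientation: [3.139, 0.076, 0.002]
contact_force: [-0.1, 0.7, 0.1]
gripper_width: 0.577
```

>>> drive_tool --increments "0 0 0 0 0 0 1; 0 0 0 0 0 0 1; 0 0 0 0 0 0 1; 0 0 0 0 0 0 1; 0 0 0 0 0 0 1; 0 0 0 0 0 0 1; 0 0 0 0 0 0 1; 0 0 0 0 0 0 1"

```text
time: 21.72
ee_pos: [0.5543, -0.0731, 0.0319]
orientation: [3.139, 0.076, 0.002]
contact_force: [0.2, 0.8, -1.0]
gripper_width: 0.581
```

```bash
python3 -c "
from h import *
f=imaging.grab_frame('scene')
P=[(rect([.5537,-.0722,.0525],.05,.058,.05),(0,255,255))]
crop(f,(276,200),(25,25),14,'b1.png',P)
st()
inc([.5537,-.0722,.0195],down(.05))
"
```

```text
t 21.77 pos [ 0.5543 -0.0731  0.0319] yaw 0.0483 z [ 0.0014 -0.0012 -1.    ] F [ 0.   0.3 -0.8] M [-0.01 -0.01 -0.01] w 0.578 q [-0.21  0.51  1.78 -0.    0.86  1.32]
turn [ 0.0012 -0.0013 -0.0016] shift [-0.0008 -0.0013  0.0165] | dist mm 12.4 deg 0.14
```

View pics/b1.png

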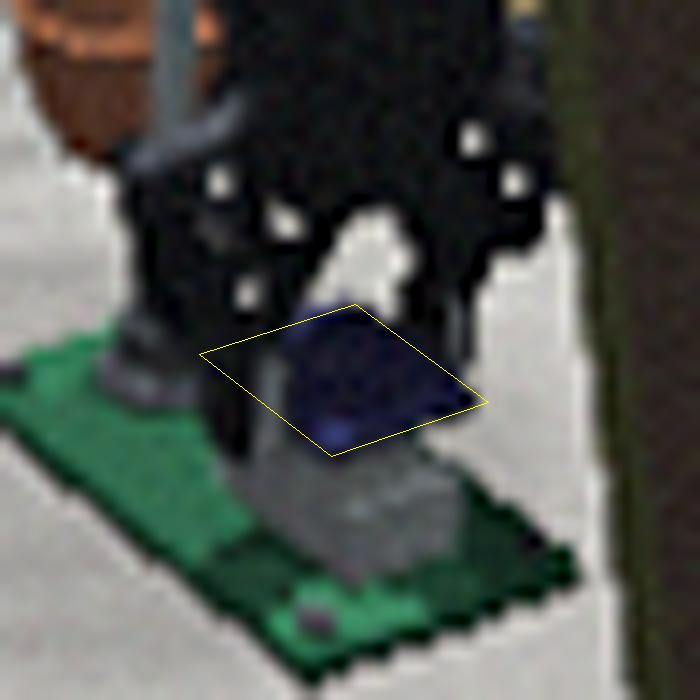

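>>> drive_tool --increments "0 -0.001 0 -0.001 -0.001 0.004 1; 0 -0.001 0 -0.001 -0.001 0.007 1; 0 -0.001 0 -0.001 -0.001 0.009 1; 0 -0.001 0 -0.001 -0.001 0.011 1; 0 -0.001 0 -0.001 -0.001 0.0125 1; 0 -0.001 0 -0.001 -0.001 0.0135 1; 0 -0.001 0 -0.001 -0.001 0.014 1; 0 -0.001 0 -0.001 -0.001 0.014 1"

```text
time: 22.43
ee_pos: [0.5535, -0.0724, 0.0212]
orientation: [3.139, 0.076, 0.0]
contact_force: [1.0, 1.3, -0.8]
gripper_width: 0.575
```

```bash
python3 -c "
from h import *
st()
"
```

```text
t 22.43 pos [ 0.5535 -0.0724  0.0212] yaw 0.0483 z [ 1.0e-04 -1.2e-03 -1.0e+00] F [ 1.   1.3 -0.8] M [-0.05 -0.02  0.03] w 0.575 q [-0.21  0.52  1.79 -0.    0.83  1.32]
```

Not touching yet; continue by about 1 mm per step.

>>> drive_tool --increments "0 0 0 0 0 0.0005 1; 0 0 0 0 0 0.001 1; 0 0 0 0 0 0.0015 1; 0 0 0 0 0 0.002 1; 0 0 0 0 0 0.0025 1; 0 0 0 0 0 0.0025 1; 0 0 0 0 0 0.0025 1; 0 0 0 0 0 0.0025 1"

```text
time: 23.1
ee_pos: [0.5535, -0.0724, 0.0195]
orientation: [3.139, 0.076, 0.0]
contact_force: [0.9, -0.0, 0.5]
gripper_width: 0.577
```

```bash
python3 -c "
from h import *
st()
f=imaging.grab_frame('scene')
P=[(rect([.5537,-.0722,.0445],.05,.058,.05),(0,255,255))]
crop(f,(276,200),(25,25),14,'b1.png',P)
st()
"
```

```text
t 23.1 pos [ 0.5535 -0.0724  0.0195] yaw 0.0483 z [ 3.0e-04 -1.3e-03 -1.0e+00] F [ 0.9 -0.   0.5] M [-0.03  0.02  0.02] w 0.577 q [-0.2   0.52  1.79 -0.    0.83  1.32]
t 23.15 pos [ 0.5535 -0.0724  0.0195] yaw 0.0483 z [ 3.0e-04 -1.3e-03 -1.0e+00] F [ 0.9 -0.2  0.1] M [ 0.02 -0.02  0.05] w 0.572 q [-0.2   0.52  1.79 -0.    0.83  1.32]
```

View pics/b1.png

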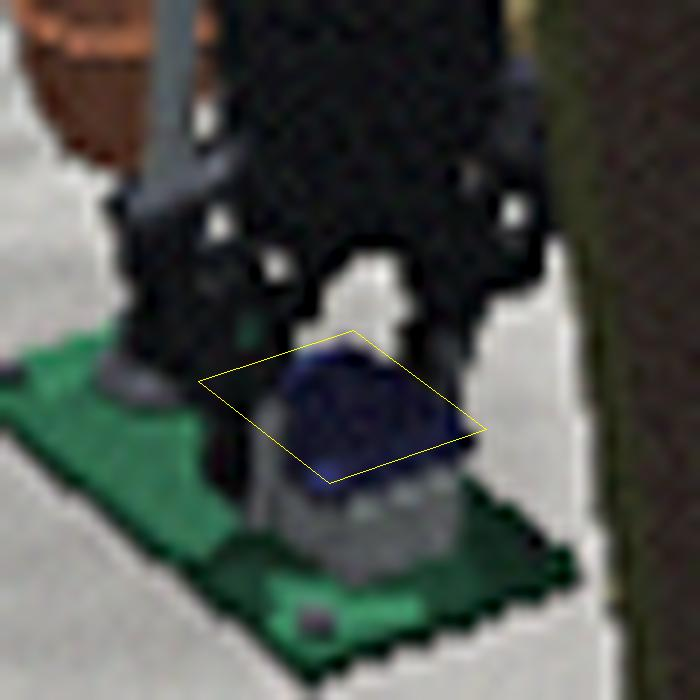

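>>> drive_tool --increments "0 0 0 0 0 0.0005 1; 0 0 0 0 0 0.001 1; 0 0 0 0 0 0.0015 1; 0 0 0 0 0 0.0015 1; 0 0 0 0 0 0.0015 1; 0 0 0 0 0 0.0015 1; 0 0 0 0 0 0.0015 1; 0 0 0 0 0 0.0015 1"

```text
time: 23.82
ee_pos: [0.5536, -0.0724, 0.0188]
orientation: [3.139, 0.076, 0.001]
contact_force: [-1.3, -0.3, 4.9]
gripper_width: 0.576
```

```bash
python3 -c "
from h import *
st()
"
```

```text
t 23.82 pos [ 0.5536 -0.0724  0.0188] yaw 0.0483 z [ 7.0e-04 -1.3e-03 -1.0e+00] F [-1.3 -0.3  4.9] M [0.16 0.21 0.05] w 0.576 q [-0.2   0.52  1.79 -0.    0.83  1.32]
```

Contact (4.9 N). Release.

>>> drive_tool --increments "0 0 0 0 0 0 0.6; 0 0 0 0 0 0 0.4; 0 0 0 0 0 0 0.3; 0 0 0 0 0 0 0.2; 0 0 0 0 0 0 0; 0 0 0 0 0 0 0; 0 0 0 0 0 0 0; 0 0 0 0 0 0 0"

```text
time: 24.48
ee_pos: [0.5535, -0.0724, 0.0183]
orientation: [3.139, 0.076, 0.0]
contact_force: [-0.0, -0.2, 0.5]
gripper_width: 1.001
```

>>> drive_tool --increments "0 0 0 0 0 -0.01 0; 0 0 0 0 0 -0.03 0; 0 0 0 0 0 -0.06 0; 0 0 0 0 0 -0.1 0; 0 0 0 0 0 -0.15 0; 0 0 0 0 0 -0.2 0; 0 0 0 0 0 -0.25 0; 0 0 0 0 0 -0.3 0"

```text
time: 25.15
ee_pos: [0.5529, -0.072, 0.2459]
orientation: [3.139, 0.076, 0.001]
contact_force: [1.7, -1.0, -0.3]
gripper_width: 0.998
```

```bash
python3 -c "
from h import *
st()
P=[(rect([.5537,-.0722,.0445],.05,.058,.05),(0,255,255))]
f=imaging.grab_frame('top'); crop(f,(278,188),(25,25),14,'b2.png',P)
f=imaging.grab_frame('scene'); crop(f,(276,200),(25,25),14,'b1.png',P)
for d in models.mark_of(f,'tile_blue_center')[:4]:
    a=np.array(d['at']); print(round(d['score'],2),(f['pose'][:3,:3]@a+f['pose'][:3,3]).round(4))
A=cv2.imread('pics/b1.png');B=cv2.imread('pics/b2.png')
cv2.imwrite('pics/b.png',cv2.resize(np.hstack([A,B]),(800,400)))
st()
inc([.5261,-.3138,.2],down(-.235))
"
```

```text
t 25.15 pos [ 0.5529 -0.072   0.2459] yaw 0.0483 z [ 7.0e-04 -1.3e-03 -1.0e+00] F [ 1.7 -1.  -0.3] M [-0.01 -0.01 -0.06] w 0.998 q [-0.2   0.27  1.52 -0.    1.35  1.32]
0.68 [0.3451 0.2927 0.0006]
0.61 [ 0.5552 -0.0694  0.0364]
0.6 [0.4085 0.386  0.0038]
0.6 [0.6874 0.0835 0.0023]
t 25.3 pos [ 0.5558 -0.0726  0.248 ] yaw 0.0484 z [ 0.0095 -0.0032 -1.    ] F [ 0.1 -0.8 -0.4] M [ 0.   -0.02  0.01] w 1.002 q [-0.2   0.27  1.52 -0.    1.34  1.32]
turn [ 0.0022 -0.0093  0.2706] shift [-0.0557  0.3191  0.0647] | dist mm 247.7 deg 16.25
```

View pics/b.png

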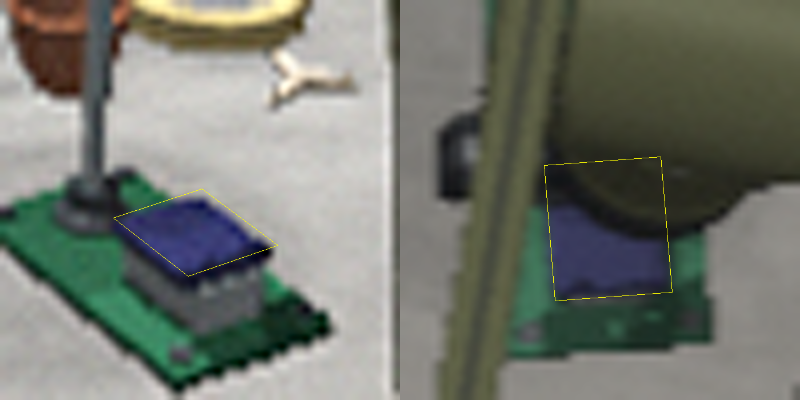

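>>> drive_tool --increments "0 0 0.03 -0.007 0.04 0 0; 0 0 0.07 -0.014 0.085 0 0; 0 0 0.11 -0.022 0.13 0 0; 0 0 0.15 -0.031 0.18 0.01 0; 0 0 0.19 -0.04 0.23 0.03 0; 0 0 0.23 -0.048 0.275 0.06 0; 0 0 0.27 -0.056 0.319 0.1 0; 0 0 0.27 -0.056 0.319 0.14 0"

```text
time: 25.97
ee_pos: [0.5227, -0.3193, 0.1377]
orientation: [3.114, -0.375, 0.004]
contact_force: [1.2, -0.2, 0.3]
gripper_width: 1.0
```

>>> drive_tool --increments "0 0 0 0 0 0 0; 0 0 0 0 0 0 0; 0 0 0 0 0 0 0; 0 0 0 0 0 0 0; 0 0 0 0 0 0 0; 0 0 0 0 0 0 0; 0 0 0 0 0 0 0; 0 0 0 0 0 0 0"

```text
time: 26.63
ee_pos: [0.5236, -0.313, 0.1396]
orientation: [3.118, -0.366, 0.003]
contact_force: [0.4, 0.7, 0.0]
gripper_width: 1.0
```

```bash
python3 -c "
from h import *
st()
inc([.5261,-.3138,.06],down(-.235))
inc([.5261,-.3138,.024],down(-.235))
"
```

```text
t 26.63 pos [ 0.5236 -0.313   0.1396] yaw -0.2337 z [ 0.0016 -0.0021 -1.    ] F [0.4 0.7 0. ] M [ 0.02  0.01 -0.  ] w 1.0 q [-0.61  0.43  1.56 -0.    1.15  1.2 ]
turn [ 0.0016 -0.002   0.0013] shift [0.0033 0.     0.1061] | dist mm 79.6 deg 0.17
turn [ 0.0016 -0.002   0.0013] shift [ 0.0032 -0.      0.1541] | dist mm 115.6 deg 0.17
```

>>> drive_tool --increments "0.0016 -0.002 0.001 0.0033 0 0.02 0; 0.0016 -0.002 0.001 0.0033 0 0.05 0; 0.0016 -0.002 0.001 0.0033 0 0.08 0; 0.0016 -0.002 0.001 0.0033 0 0.11 0; 0.0016 -0.002 0.001 0.0033 0 0.13 0; 0.0016 -0.002 0.001 0.0033 0 0.145 0; 0.0016 -0.002 0.001 0.0033 0 0.153 0; 0.0016 -0.002 0.001 0.0033 0 0.153 0"

```text
time: 27.3
ee_pos: [0.525, -0.3136, 0.0228]
orientation: [-3.118, 0.369, 0.005]
contact_force: [-0.1, -0.2, -0.4]
gripper_width: 1.0
```

>>> drive_tool --increments "0 0 0 0 0 0 0; 0 0 0 0 0 0 0; 0 0 0 0 0 0 0; 0 0 0 0 0 0 0; 0 0 0 0 0 0 0; 0 0 0 0 0 0 0; 0 0 0 0 0 0 0; 0 0 0 0 0 0 0"

```text
time: 27.97
ee_pos: [0.5256, -0.314, 0.024]
orientation: [-3.119, 0.369, 0.002]
contact_force: [0.8, -0.1, -0.5]
gripper_width: 1.003
```

```bash
python3 -c "
from h import *
st()
inc([.5261,-.3138,.0242],down(-.235))
"
```

```text
t 27.97 pos [ 0.5256 -0.314   0.024 ] yaw -0.2355 z [-1.2e-03  7.0e-04 -1.0e+00] F [ 0.8 -0.1 -0.5] M [-0.01  0.06  0.02] w 1.003 q [-0.61  0.57  1.66 -0.    0.91  1.2 ]
turn [-0.0004  0.0012 -0.0005] shift [ 0.0006 -0.0004 -0.0002] | dist mm 0.6 deg 0.08
```

>>> drive_tool --increments "-0.0004 0.0012 -0.0005 0.0006 -0.0004 0 0; -0.0004 0.0012 -0.0005 0.0006 -0.0004 0 0; -0.0004 0.0012 -0.0005 0.0006 -0.0004 0 0.4; -0.0004 0.0012 -0.0005 0.0006 -0.0004 0 0.6; -0.0004 0.0012 -0.0005 0.0006 -0.0004 0 1; -0.0004 0.0012 -0.0005 0.0006 -0.0004 0 1; -0.0004 0.0012 -0.0005 0.0006 -0.0004 0 1; -0.0004 0.0012 -0.0005 0.0006 -0.0004 0 1" --squeeze 70

```text
time: 28.63
ee_pos: [0.526, -0.314, 0.024]
orientation: [3.12, -0.368, -0.0]
contact_force: [-1.0, -0.8, -0.7]
gripper_width: 0.223
```

>>> drive_tool --increments "0 0 0 0 0 0 1; 0 0 0 0 0 -0.005 1; 0 0 0 0 0 -0.02 1; 0 0 0 0 0 -0.05 1; 0 0 0 0 0 -0.09 1; 0 0 0 0 0 -0.13 1; 0 0 0 0 0 -0.18 1; 0 0 0 0 0 -0.23 1"

```text
time: 29.3
ee_pos: [0.5247, -0.3127, 0.1973]
orientation: [-3.118, 0.368, 0.005]
contact_force: [0.2, 0.2, -5.7]
gripper_width: 0.221
```

```bash
python3 -c "
from h import *
f=imaging.grab_frame('scene'); cv2.imwrite('pics/c1s.png',cv2.resize(f['image'][:,:,::-1],(768,576)))
st()
inc([.5542,-.0729,.205],down(.052))
"
```

```text
t 29.35 pos [ 0.529  -0.3156  0.2066] yaw -0.2348 z [ 0.0096 -0.0065 -0.9999] F [ 2.  -0.4  1.8] M [-0.11 -0.17 -0.03] w 0.227 q [-0.61  0.38  1.46  0.    1.29  1.2 ]
turn [ 0.0053 -0.0097 -0.2739] shift [-0.0426 -0.3225  0.0004] | dist mm 244.0 deg 16.45
```

View pics/c1s.png

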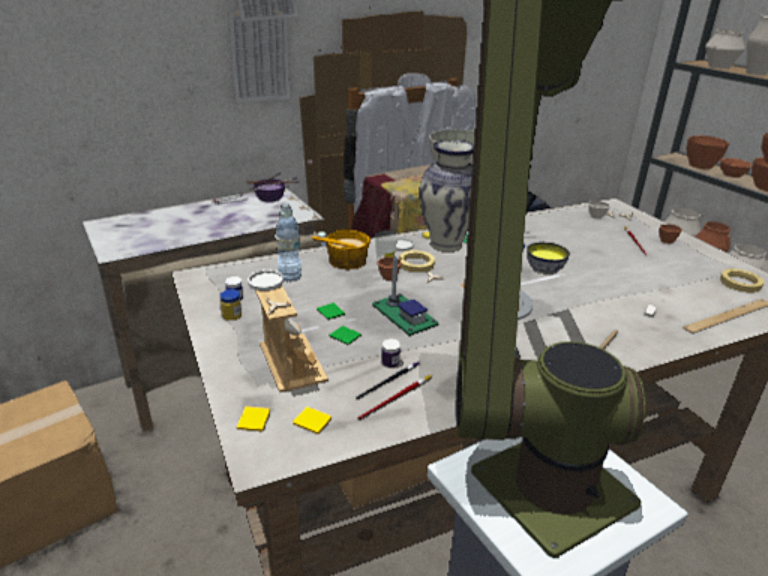

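>>> drive_tool --increments "0 0 -0.02 -0.003 -0.02 -0.005 1; 0 0 -0.06 -0.009 -0.065 -0.008 1; 0 0 -0.11 -0.017 -0.12 -0.008 1; 0 0 -0.16 -0.025 -0.175 -0.008 1; 0 0 -0.21 -0.032 -0.23 -0.008 1; 0 0 -0.245 -0.037 -0.275 -0.008 1; 0 0 -0.265 -0.041 -0.305 -0.008 1; 0 0 -0.274 -0.042 -0.318 -0.008 1"

```text
time: 30.02
ee_pos: [0.5495, -0.0702, 0.202]
orientation: [-3.137, -0.088, 0.004]
contact_force: [0.4, 1.0, -5.5]
gripper_width: 0.228
```

>>> drive_tool --increments "0 0 0 0 0 0 1; 0 0 0 0 0 0 1; 0 0 0 0 0 0 1; 0 0 0 0 0 0 1; 0 0 0 0 0 0 1; 0 0 0 0 0 0 1; 0 0 0 0 0 0 1; 0 0 0 0 0 0 1"

```text
time: 30.68
ee_pos: [0.5509, -0.0751, 0.2024]
orientation: [-3.14, -0.08, 0.0]
contact_force: [-0.5, -0.6, -5.6]
gripper_width: 0.223
```

```bash
python3 -c "
from h import *
f=imaging.grab_frame('scene'); crop(f,(272,180),(35,40),8,'c2s.png')
st()
inc([.5542,-.0729,.185],down(.052))
"
```

```text
t 30.73 pos [ 0.5509 -0.075   0.2024] yaw 0.0513 z [-3.e-04  1.e-04 -1.e+00] F [ 0.2 -0.5 -4.6] M [-0.03  0.04  0.01] w 0.225 q [-0.21  0.3   1.59  0.    1.25  1.31]
turn [-0.0001  0.0002 -0.0007] shift [ 0.0045 -0.0025  0.0232] | dist mm 17.8 deg 0.04
```

View pics/c2s.png

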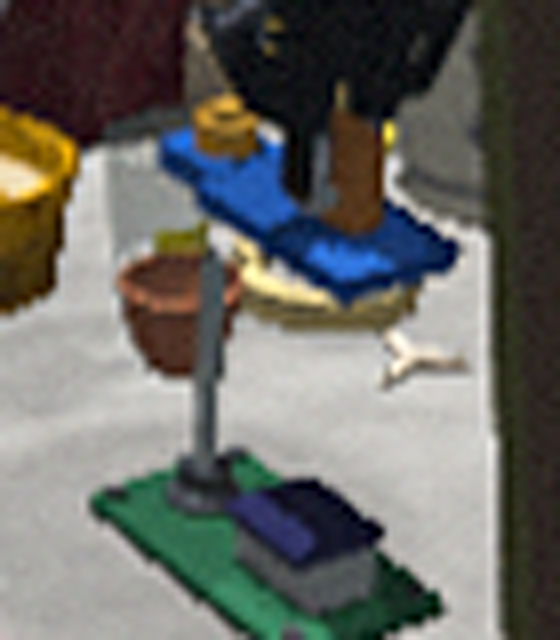

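>>> drive_tool --increments "0 0 0 0.0045 -0.0027 0 1; 0 0 0 0.0045 -0.0027 0.01 1; 0 0 0 0.0045 -0.0027 0.02 1; 0 0 0 0.0045 -0.0027 0.03 1; 0 0 0 0.0045 -0.0027 0.03 1; 0 0 0 0.0045 -0.0027 0.03 1; 0 0 0 0.0045 -0.0027 0.03 1; 0 0 0 0.0045 -0.0027 0.03 1"

```text
time: 31.4
ee_pos: [0.5545, -0.0724, 0.1801]
orientation: [-3.141, -0.082, -0.0]
contact_force: [-0.2, 0.0, -4.7]
gripper_width: 0.223
```

```bash
python3 -c "
from h import *
f=imaging.grab_frame('scene'); crop(f,(268,180),(25,25),14,'c3s.png')
st()
inc([.5542,-.0729,.15],down(.052))
"
```

```text
t 31.45 pos [ 0.5546 -0.0724  0.1803] yaw 0.052 z [ 5.e-04 -0.e+00 -1.e+00] F [ 0.4 -0.  -5.9] M [ 0.01  0.05 -0.02] w 0.229 q [-0.21  0.33  1.61  0.    1.2   1.31]
turn [ 0.     -0.0005 -0.    ] shift [-0.0005  0.0006  0.0404] | dist mm 30.3 deg 0.03
```

View pics/c3s.png

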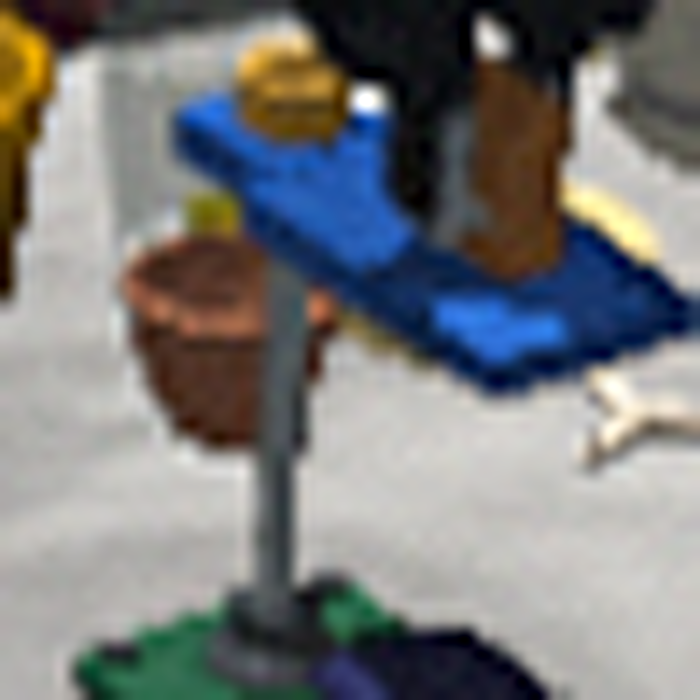

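Rod tip is about under the bush. Descend slowly to thread it.

>>> drive_tool --increments "0 0 0 -0.0005 0.0006 0 1; 0 -0.0004 0 -0.0005 0.0006 0.005 1; 0 -0.0004 0 -0.0005 0.0006 0.01 1; 0 -0.0004 0 -0.0005 0.0006 0.015 1; 0 -0.0004 0 -0.0005 0.0006 0.02 1; 0 -0.0004 0 -0.0005 0.0006 0.025 1; 0 -0.0004 0 -0.0005 0.0006 0.03 1; 0 -0.0004 0 -0.0005 0.0006 0.03 1"

```text
time: 32.12
ee_pos: [0.5532, -0.0727, 0.1563]
orientation: [-3.14, -0.082, 0.004]
contact_force: [-0.5, 0.7, -5.6]
gripper_width: 0.225
```

```bash
python3 -c "
from h import *
st()
inc([.5542,-.0729,.12],down(.052))
"
```

```text
t 32.12 pos [ 0.5532 -0.0727  0.1563] yaw 0.0519 z [-2.6e-03  5.0e-04 -1.0e+00] F [-0.5  0.7 -5.6] M [-0.    0.1   0.01] w 0.225 q [-0.21  0.35  1.64  0.    1.15  1.31]
turn [-0.0006  0.0024 -0.0001] shift [0.0014 0.0004 0.0484] | dist mm 36.3 deg 0.15
```

>>> drive_tool --increments "0 0 0 0.0007 0.0003 0.005 1; 0 0 0 0.0007 0.0003 0.01 1; 0 0 0 0.0007 0.0003 0.016 1; 0 0 0 0.0007 0.0003 0.022 1; 0 0 0 0.0007 0.0003 0.028 1; 0 0 0 0.0007 0.0003 0.034 1; 0 0 0 0.0007 0.0003 0.04 1; 0 0 0 0.0007 0.0003 0.045 1"

```text
time: 32.78
ee_pos: [0.5542, -0.073, 0.1231]
orientation: [-3.14, -0.082, 0.002]
contact_force: [-0.5, -0.6, -5.3]
gripper_width: 0.228
```

```bash
python3 -c "
from h import *
f=imaging.grab_frame('scene'); crop(f,(268,185),(28,28),12,'c4s.png')
st()
inc([.5542,-.0729,.08],down(.052))
"
```

```text
t 32.83 pos [ 0.5538 -0.0729  0.1224] yaw 0.0519 z [-2.3e-03  5.0e-04 -1.0e+00] F [ 0.2  0.4 -6.1] M [0.04 0.02 0.  ] w 0.225 q [-0.21  0.39  1.68 -0.    1.07  1.31]
turn [-0.0006  0.0022 -0.0001] shift [0.0007 0.0001 0.0565] | dist mm 42.4 deg 0.13
```

View pics/c4s.png

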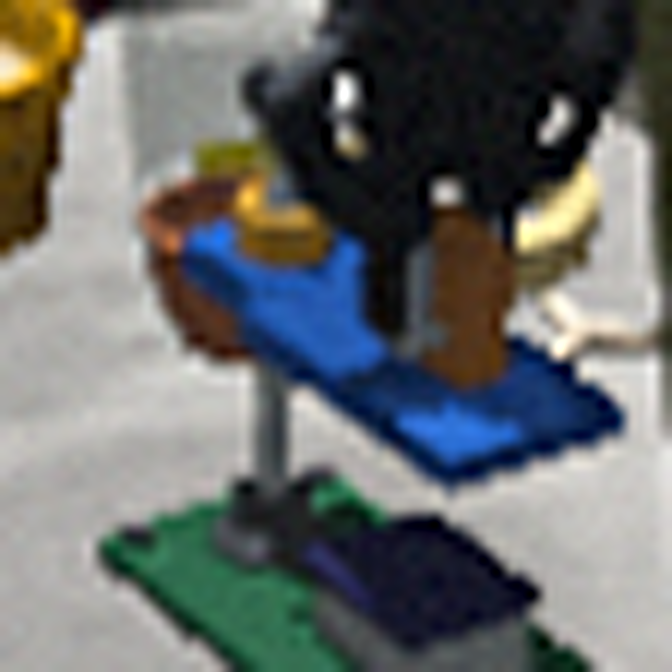

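>>> drive_tool --increments "0 0.001 0 0.0005 0 0.01 1; 0 0.001 0 0.0005 0 0.02 1; 0 0.001 0 0.0005 0 0.03 1; 0 0.001 0 0.0005 0 0.04 1; 0 0.001 0 0.0005 0 0.05 1; 0 0.001 0 0.0005 0 0.056 1; 0 0.001 0 0.0005 0 0.06 1; 0 0.001 0 0.0005 0 0.06 1"

```text
time: 33.5
ee_pos: [0.5542, -0.0729, 0.0778]
orientation: [-3.14, -0.082, 0.002]
contact_force: [-0.4, 0.2, -4.7]
gripper_width: 0.225
```

>>> drive_tool --increments "0 0 0 0 0 0.001 1; 0 0 0 0 0 0.002 1; 0 0 0 0 0 0.003 1; 0 0 0 0 0 0.004 1; 0 0 0 0 0 0.005 1; 0 0 0 0 0 0.006 1; 0 0 0 0 0 0.006 1; 0 0 0 0 0 0.006 1"

```text
time: 34.17
ee_pos: [0.5547, -0.073, 0.0742]
orientation: [-3.14, -0.082, -0.001]
contact_force: [0.1, -0.2, -5.1]
gripper_width: 0.226
```

```bash
python3 -c "
from h import *
st()
inc([.5542,-.0729,.0652],down(.052))
"
```

```text
t 34.17 pos [ 0.5547 -0.073   0.0742] yaw 0.0519 z [ 4.e-04  2.e-04 -1.e+00] F [ 0.1 -0.2 -5.1] M [-0.01  0.06  0.  ] w 0.226 q [-0.21  0.45  1.74  0.    0.96  1.31]
turn [-0.0002 -0.0004 -0.0001] shift [-0.0007 -0.0001  0.012 ] | dist mm 9.0 deg 0.03
```

>>> drive_tool --increments "0 0 0 -0.0007 0 0.003 1; 0 0 0 -0.0007 0 0.005 1; 0 0 0 -0.0007 0 0.007 1; 0 0 0 -0.0007 0 0.009 1; 0 0 0 -0.0007 0 0.01 1; 0 0 0 -0.0007 0 0.011 1; 0 0 0 -0.0007 0 0.011 1; 0 0 0 -0.0007 0 0.011 1"

```text
time: 34.83
ee_pos: [0.5543, -0.073, 0.0659]
orientation: [-3.14, -0.082, -0.001]
contact_force: [0.8, -0.1, -4.8]
gripper_width: 0.224
```

```bash
python3 -c "
from h import *
st()
"
```

```text
t 34.83 pos [ 0.5543 -0.073   0.0659] yaw 0.0519 z [ 3.e-04  2.e-04 -1.e+00] F [ 0.8 -0.1 -4.8] M [-0.01  0.04  0.04] w 0.224 q [-0.21  0.46  1.75  0.    0.94  1.31]
```

>>> drive_tool --increments "0 0 0 0 0 0.0003 1; 0 0 0 0 0 0.0006 1; 0 0 0 0 0 0.0009 1; 0 0 0 0 0 0.0012 1; 0 0 0 0 0 0.0012 1; 0 0 0 0 0 0.0012 1; 0 0 0 0 0 0.0012 1; 0 0 0 0 0 0.0012 1"

```text
time: 35.5
ee_pos: [0.5542, -0.073, 0.065]
orientation: [-3.14, -0.082, -0.001]
contact_force: [0.2, 0.1, -4.7]
gripper_width: 0.224
```

```bash
python3 -c "
from h import *
st()
"
```

```text
t 35.5 pos [ 0.5542 -0.073   0.065 ] yaw 0.0519 z [ 4.e-04  2.e-04 -1.e+00] F [ 0.2  0.1 -4.7] M [-0.04  0.03 -0.  ] w 0.224 q [-0.21  0.46  1.75  0.    0.93  1.31]
```

>>> drive_tool --increments "0 0 0 0 0 0.0003 1; 0 0 0 0 0 0.0006 1; 0 0 0 0 0 0.0009 1; 0 0 0 0 0 0.0012 1; 0 0 0 0 0 0.0012 1; 0 0 0 0 0 0.0012 1; 0 0 0 0 0 0.0012 1; 0 0 0 0 0 0.0012 1"

```text
time: 36.17
ee_pos: [0.5543, -0.073, 0.0645]
orientation: [-3.14, -0.082, -0.001]
contact_force: [-1.4, -0.6, 1.2]
gripper_width: 0.223
```

```bash
python3 -c "
from h import *
st()
"
```

```text
t 36.17 pos [ 0.5543 -0.073   0.0645] yaw 0.0519 z [ 7.e-04  1.e-04 -1.e+00] F [-1.4 -0.6  1.2] M [0.08 0.35 0.01] w 0.223 q [-0.21  0.46  1.75  0.    0.93  1.31]
```

>>> drive_tool --increments "0 0 0 0 0 0 0.7; 0 0 0 0 0 0 0.5; 0 0 0 0 0 0 0.3; 0 0 0 0 0 0 0; 0 0 0 0 0 0 0; 0 0 0 0 0 0 0; 0 0 0 0 0 0 0; 0 0 0 0 0 0 0"

```text
time: 36.83
ee_pos: [0.5543, -0.073, 0.0641]
orientation: [-3.14, -0.082, -0.001]
contact_force: [-0.5, 1.0, 0.0]
gripper_width: 1.002
```

>>> drive_tool --increments "0 0 0 0 0 -0.01 0; 0 0 0 0 0 -0.03 0; 0 0 0 0 0 -0.06 0; 0 0 0 0 0 -0.1 0; 0 0 0 0 0 -0.15 0; 0 0 0 0 0 -0.2 0; 0 0 0 0 0 -0.25 0; 0 0 0 0 0 -0.28 0"

```text
time: 37.5
ee_pos: [0.5555, -0.0733, 0.2793]
orientation: [3.139, 0.082, 0.011]
contact_force: [0.5, 0.1, -0.2]
gripper_width: 1.0
```

>>> drive_tool --increments "0 0 0 -0.02 0.04 0 0; 0 0 0 -0.04 0.08 0 0; 0 0 0 -0.06 0.12 0 0; 0 0 0 -0.08 0.16 0 0; 0 0 0 -0.1 0.2 0 0; 0 0 0 -0.11 0.23 0 0; 0 0 0 -0.12 0.25 0 0; 0 0 0 -0.12 0.25 0 0"

```text
time: 38.17
ee_pos: [0.4727, -0.2681, 0.2746]
orientation: [3.139, 0.076, 0.0]
contact_force: [0.0, 0.2, -0.5]
gripper_width: 0.995
```

```bash
python3 -c "
from h import *
st()
Rz=lambda a:R.from_euler('z',a).as_matrix()
for n,c in (('scene',(273,200)),('top',(278,182))):
    f=imaging.grab_frame(n)
    for l in ('platen_grip','platen_hole','press_rod_tip','stilt','cup_red','pot_violet','tile_ivory_center'):
        for d in models.mark_of(f,l)[:1]:
            a=np.array(d['at']); print(n,l,round(d['score'],2),(f['pose'][:3,:3]@a+f['pose'][:3,3]).round(4))
    crop(f,c,(28,28),14,'d_%s.png'%n,[(rect([.5542,-.0729,.1045],.052,.05,.02),(255,255,255))])
A=cv2.imread('pics/d_scene.png');B=cv2.imread('pics/d_top.png')
cv2.imwrite('pics/d.png',cv2.resize(np.hstack([A,B]),(800,400)))
"
```

```text
t 38.17 pos [ 0.4727 -0.2681  0.2746] yaw 0.0483 z [ 2.0e-04 -1.8e-03 -1.0e+00] F [ 0.   0.2 -0.5] M [0.05 0.01 0.01] w 0.995 q [-0.59  0.23  1.5  -0.    1.41  0.93]
scene platen_grip 0.69 [ 0.5547 -0.0746  0.0823]
scene platen_hole 0.75 [ 0.6311 -0.0653  0.0486]
scene press_rod_tip 0.85 [ 0.6352 -0.0683  0.1421]
scene stilt 0.62 [ 0.7137 -0.2433 -0.0024]
scene cup_red 0.66 [ 0.7689 -0.137  -0.0024]
scene pot_violet 0.76 [ 4.388e-01  5.940e-02 -2.000e-04]
scene tile_ivory_center 0.63 [0.596  0.2359 0.0653]
top platen_grip 0.75 [ 0.5547 -0.0699  0.0818]
top platen_hole 0.57 [ 0.6334 -0.0692  0.0442]
top press_rod_tip 0.71 [ 0.6318 -0.0664  0.1462]
top stilt 0.66 [0.5393 0.2522 0.0039]
top cup_red 0.67 [ 0.7723 -0.1336 -0.0014]
top pot_violet 0.7 [0.439  0.0625 0.0011]
top tile_ivory_center 0.5 [0.5957 0.2345 0.0647]
```

View pics/d.png

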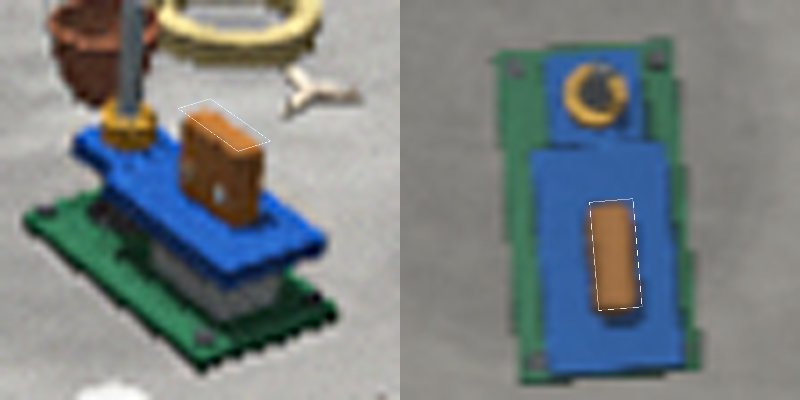

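The platen sits level on the rod above the tile, aligned with the press (grip at ~(613,255) in the right half, bush round the rod). I'll let the arm settle, then hand in.

>>> drive_tool --increments "0 0 0 0 0 0 0; 0 0 0 0 0 0 0; 0 0 0 0 0 0 0; 0 0 0 0 0 0 0; 0 0 0 0 0 0 0; 0 0 0 0 0 0 0; 0 0 0 0 0 0 0; 0 0 0 0 0 0 0"

```text
time: 39.63
ee_pos: [0.474, -0.265, 0.2741]
orientation: [-3.14, -0.081, -0.001]
contact_force: [0.2, 0.4, -0.4]
gripper_width: 1.005
```

```bash
python3 -c "
from h import *
st(); print(ctrl.close_job())"
```

```text
t 39.63 pos [ 0.474  -0.265   0.2741] yaw 0.0519 z [ 4.e-04  2.e-04 -1.e+00] F [ 0.2  0.4 -0.4] M [-0.02 -0.01 -0.04] w 1.005 q [-0.59  0.23  1.5   0.    1.41  0.93]
the job is handed in; nothing more can be done
None
```

I parked the platen upright on the cork mat, then laid the blue tile flat and square on the press bed. I threaded the platen back down the rod, set it on the tile with about 6 N, and let go. I handed the job in at 39.6 s; it gives no verdict, so these are my own checks.

- **Platen:** both cameras put the grip at z ≈ 0.082 m, against 0.0815 m expected when it rests on the tile. The grip is within a few millimetres of the bed's centre and in line with the press, and the bush is round the rod.
- **Tile:** before the platen went on, it lay flat and matched the planned outline in the top view. The scene view was about 1 pixel off, as it had been for the empty bed. In the last pictures the platen mostly hides it, so I did not measure it again.
- **Other things:** the ivory tile, violet pot and red bowl read within about 5 mm of where they started. For the stilt, the scene camera agreed with its first reading, but the top camera's last reading fell on the rack. The networks may also be reporting a second stilt-like piece on the table as the stilt. I never went near that piece, and my only work at the rack was taking the tile from under the shelf.

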